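# Unstack the biscuit dishes onto their firing setters

## Task

Get the porcelain dishes ready for firing: take the stack on the wooden board apart and stand each dish upright on the setter of its own shape on the kiln shelf, centred on it and lined up with its outline. Set the dishes down gently, without dropping or tipping them, and leave the cup and the bottle where they stand.

Things in the scene. Friction and masses are not known exactly. Their poses are not given: they have to be found in the camera images.
- round_dish: Loose round dish, white porcelain, about 60 g; round, body 42 mm across, foot 28 mm across and 16 mm high, 38 mm high in all. Body over the foot 22 mm high, upright sides, 5 mm walls, well 14 mm deep. Starts at the top of the stack, foot in the square dish's well, body 2 mm above that rim, turned up to 6 deg. Origin: centre of the foot's underside, z up.
- square_dish: Loose square dish, white porcelain, about 100 g; square, body 54 x 54 mm, foot 34 x 34 mm and 16 mm high, 38 mm high in all. Body over the foot 22 mm high, upright sides, 5 mm walls, well 14 mm deep. Starts third from the bottom, foot in the oval dish's well, body 2 mm above that rim, turned up to 6 deg. Origin: centre of the foot's underside, z up; x, y along sides.
- oval_dish: Loose oval dish, white porcelain, about 170 g; straight sides, half-round ends, body 104 x 58 mm (long side along x), foot 84 x 38 mm and 16 mm high, 38 mm high in all. Body over the foot 22 mm high, upright sides, 5 mm walls, well 14 mm deep. Starts second from the bottom, foot in the oblong dish's well, body 2 mm above that rim, turned up to 6 deg. Origin: centre of the foot's underside, z up.
- oblong_dish: Loose oblong dish, white porcelain, about 240 g; rectangular, rounded corners, body 132 x 64 mm (long side along x), foot 112 x 44 mm and 10 mm high, 32 mm high in all. Body over the foot 22 mm high, upright sides, 5 mm walls, well 14 mm deep. Starts at the bottom of the stack on the wooden board (18 mm thick). Origin: centre of the foot's underside, z up.
- round_setter: firing setter for the round dish: flat buff-coloured refractory plate, round, 54 mm across, 8 mm thick, lying fixed on the dark kiln shelf (a 340 x 370 x 15 mm slab on the bench, so the setter's top is 23 mm above the bench). Origin at the centre of its underside, z up.
- square_setter: firing setter for the square dish: flat buff-coloured refractory plate, square, 66 x 66 mm, 8 mm thick, lying fixed on the dark kiln shelf (a 340 x 370 x 15 mm slab on the bench, so the setter's top is 23 mm above the bench). Origin at the centre of its underside, z up; x and y square to the sides.
- oval_setter: firing setter for the oval dish: flat buff-coloured refractory plate, oval, 116 x 70 mm, long side along its x axis, 8 mm thick, lying fixed on the dark kiln shelf (a 340 x 370 x 15 mm slab on the bench, so the setter's top is 23 mm above the bench). Origin at the centre of its underside, z up.
- oblong_setter: firing setter for the oblong dish: flat buff-coloured refractory plate, rectangular, 144 x 76 mm, long side along its x axis, 8 mm thick, lying fixed on the dark kiln shelf (a 340 x 370 x 15 mm slab on the bench, so the setter's top is 23 mm above the bench). Origin at the centre of its underside, z up.
- plaster_cup: bystander: white cup, 76 mm across the mouth and 80 mm high, standing loose on the bench beyond the kiln shelf and the board. Origin at the centre of its underside.
- bottle: bystander: glass bottle with a black cap and a paper label, 54 mm across and 125 mm high, standing loose on the bench beyond the kiln shelf and the board. Origin at the centre of its underside.
Mind the look-alikes: they are no part of the job. What is shaped like the oval_dish but purple is not meant.

How it is judged (in metres and radians):
At the end, for the whole second after the job is handed in: each dish stands at rest and upright (within 3 degrees) with its foot flat on the setter of its own shape, centre within 10 mm of the setter's centre; the oblong, oval and square dishes are lined up with their setters within 10 degrees (either way round, the square on any side); all released (horizontal distance between round_dish and round_setter below 0.01 m and z of round_dish in the frame of round_setter between 0.005 and 0.011 m and angle between each of round_dish, square_dish, oval_dish, oblong_dish's own z axis and vertical below 0.06 rad and linear speed of each of round_dish, square_dish, oval_dish, oblong_dish below 0.01 m/s and horizontal distance between square_dish and square_setter below 0.01 m and z of square_dish in the frame of square_setter between 0.005 and 0.011 m and (angle between the x axis of square_dish and the x axis of square_setter, either way round below 0.17 rad or angle between the x axis of square_dish and the y axis of square_setter, either way round below 0.17 rad) and horizontal distance between oval_dish and oval_setter below 0.01 m and z of oval_dish in the frame of oval_setter between 0.005 and 0.011 m and angle between the x axis of oval_dish and the x axis of oval_setter, either way round below 0.17 rad and horizontal distance between oblong_dish and oblong_setter below 0.01 m and z of oblong_dish in the frame of oblong_setter between 0.005 and 0.011 m and angle between the x axis of oblong_dish and the x axis of oblong_setter, either way round below 0.17 rad); the robot touches nothing.
It fails at once if a dish is tipped by more than 35 degrees (angle between any of round_dish, square_dish, oval_dish, oblong_dish's own z axis and vertical above 0.6 rad).
It fails at once if a dish is dropped (it falls free, touched by nothing, faster than 0.4 m/s: a drop of about 8 mm) ((contact force between round_dish and anything else below 0.02 N and linear speed of round_dish above 0.4 m/s) or (contact force between square_dish and anything else below 0.02 N and linear speed of square_dish above 0.4 m/s) or (contact force between oval_dish and anything else below 0.02 N and linear speed of oval_dish above 0.4 m/s) or (contact force between oblong_dish and anything else below 0.02 N and linear speed of oblong_dish above 0.4 m/s)).
It fails at once if a dish is slammed or pressed hard on its setter (over 60 N) (contact force between round_dish and round_setter above 60 N or contact force between square_dish and square_setter above 60 N or contact force between oval_dish and oval_setter above 60 N or contact force between oblong_dish and oblong_setter above 60 N).
It fails at once if the cup is moved by more than 20 mm (distance of plaster_cup from where it was at the start of the episode above 0.02 m).
It fails at once if the bottle is moved by more than 20 mm (distance of bottle from where it was at the start of the episode above 0.02 m).
It also fails if it takes over 120 s, if anything falls off the work surface, if the arm or the gripper's body presses on something with over 40 N, if the wrist force passes 120 N, or if a joint passes its speed limit or range.

## Robot

A 7-joint arm with a two-finger parallel gripper is mounted at the origin on the work surface. World frame = base frame: x ahead of the robot, y to its left, z up, the work surface at z = 0. Lengths are in mm, angles in rad, forces in N, time in s.
With the tool pointing down it reaches from about 400 to 900 mm from the base axis. Payload 5.5 kg.
Tool frame: the origin (TCP) lies midway between the tips of the shut fingers; the grasp point (between the pads) lies 19 mm behind it; z points along the fingers, x is the direction in which the jaws open and shut, and the axes are right-handed (so a half turn about z gives the same grasp; the last joint's range is limited). The gripper opens to 92 mm and grips with 3 to 60 N. Pads are 19 mm wide; open, the fingers measure 130 mm over their backs; the gripper's body (75 mm by 190 mm) begins 47 mm behind the grasp point.
Start: joints at [-0.863, 0.501, -0.427, 1.55, 0.221, 1.138, -0.21], TCP at [279.643, 586.771, 190.429] pointing down, gripper open.
Joint ranges: [-2.88, 2.88], [-0.31, 2.03], [-1.54, 1.56], [0.2, 2.42], [-1.41, 4.55], [0.19, 2.02], [-2.57, 2.57]. Speed limits (rad/s): [2.57, 2.57, 3.14, 3.14, 3.14, 3.14, 3.14].

## Interface

Orientations are given as a rotation vector (axis times angle).
In Python, from workcell import monitor, eyes, arm gives the robot as it stands.
- The arm moves only by the tool carry_out, never from a script. Its argument "deltas" is a list of rows, each an object with "slide": the shift along the world's x, y, z in cm, a list of three; "spin": the turn about the world's z in rad. A call has 1 to 5 rows; each row is the pose to reach, as a shift and turn from the pose measured when the call began; what a row does not reach only later rows make up. A row lasts 1/10 s, in which the tool goes at most 50 mm and 8.59 degrees, less where a joint would pass 70% of its speed; a pose out of reach is approached as far as the arm can. A call with a gripper value outside its range is refused whole. "jaw" is the gripper command: -1 is shut, 1 is fully open, values between are in proportion, set as the call begins (left out, the last holds). The fingers move at their own pace and stop on an object; the grip force is fixed at half the most. Time passes only in rows, so rows that repeat a pose let the fingers close. It gives the time, the measured TCP pose, the force and the opening at its end, in the units of the state.
- monitor.get_state(): the state, without advancing time (a new reading comes with each control period).
- eyes.grab_frame(name): name is "side" or "top"; returns a dict with "image" (400x640x3 uint8, red, green, blue), "fovy" (degrees; the focal length in pixels is half the picture's height over the tangent of half this angle, whatever the lens; pixels are square), "cx", "cy" (the principal point, pixels), "R" (3x3) and "t" (3): a world point X has camera coordinates R X + t. Camera axes: x right, y down, z forward; pixel columns grow to the right and rows downward; lengths in mm; the calibration is good to about 2 mm. A picture is of the moment at which its call begins. There is no depth.
- arm.sign_off(): hands the job in, once; it reports no verdict.
The state is a dict: "clock": time; "q": joint angles; "qvel": joint speeds; "joint_efforts": joint torques, N m; "position": TCP position; "tool_rot": TCP orientation; "force": force on the tool from outside, world axes, zero at the start; "torque": the same for the moment, N m; "grip_width": finger opening in mm.
Only numpy, scipy, OpenCV 4.12 (cv2) and the standard library are available. Lean on these libraries where they do the work, as an engineer would, in place of code of your own. Each camera call takes 0.05 s, during which the arm holds its last target.

## Working session

There is one attempt and no reset: what is moved stays moved. The work goes in short steps, Python scripts to look and compute and a tool call to move; the robot and the scene stay as the last step left them, time stands still between calls to the robot, and variables do not carry over. Pictures are saved under pics/ and viewed, and the job is handed in when it is done.

Besides the shell and the picture viewer there is one more tool, called after ">>>" by a JSON object that holds its "method" and its "body", one argument or row to a line. carry_out: Moves the arm, as the interface text tells. Its arguments: {"type":"object","properties":{"deltas":{"type":"array"},"jaw":{"type":"number"}},"required":["deltas"]}

```bash
mkdir -p pics; ls; cat > h.py <<'E'
import numpy as np, cv2
from workcell import monitor, eyes, arm
def grab(n):
    f=eyes.grab_frame(n); return f
def K(f):
    h,w=f['image'].shape[:2]; fl=h/2/np.tan(np.radians(f['fovy'])/2); return fl,f['cx'],f['cy']
def ray(f,u,v,z):
    fl,cx,cy=K(f); R=np.array(f['R']);t=np.array(f['t'])
    d=R.T@np.array([(u-cx)/fl,(v-cy)/fl,1]); c=-R.T@t
    return c+d*(z-c[2])/d[2]
def proj(f,X):
    fl,cx,cy=K(f); p=np.array(f['R'])@np.array(X)+np.array(f['t']); return fl*p[0]/p[2]+cx, fl*p[1]/p[2]+cy
def save(f,name,crop=None,s=1):
    im=f['image'][:,:,::-1]
    if crop: im=im[crop[1]:crop[3],crop[0]:crop[2]]
    if s!=1: im=cv2.resize(im,None,fx=s,fy=s,interpolation=cv2.INTER_CUBIC)
    cv2.imwrite('pics/'+name,im)
E
python3 - <<'E'
from h import *
s=monitor.get_state()
for k in s: print(k,s[k])
for n in ('side','top'):
    f=grab(n); save(f,n+'0.png'); print(n,f['fovy'],f['cx'],f['cy'],np.round(f['R'],3),np.round(f['t'],1))
    np.save('pics/'+n+'0.npy',f,allow_pickle=True)
E
```

```text
pics
clock 0.0
q [-0.86279061  0.50182554 -0.42675834  1.55144375  0.22079714  1.13826073
 -0.210297  ]
qvel [ 6.91773938e-05 -5.40834150e-04 -9.28512377e-04 -6.07195159e-04
 -6.03520445e-04 -7.31910763e-04 -3.31043819e-04]
joint_efforts [ 3.43431293e-04 -5.66591692e+01 -5.81623524e+00 -2.79115140e+01
 -6.86331885e-02  3.07741051e-02  1.76179174e-04]
position [279.41396464 586.04717938 189.39207977]
tool_rot [ 2.65588612e+00  1.67625890e+00 -2.55157262e-03]
force [-0.19598043 -0.75615339  0.05276618]
torque [-0.01447755  0.00163737  0.01867406]
grip_width 91.93374422704859
side 55.793028409957664 321.28278235602073 201.96390691153832 [[ 0.733 -0.68  -0.005]
 [-0.468 -0.499 -0.729]
 [ 0.493  0.537 -0.684]] [-429.6  320.   622.9]
top 46.238225765237424 314.0720603162285 193.17606511063138 [[-0.029 -0.999  0.023]
 [-0.999  0.028 -0.047]
 [ 0.046 -0.024 -0.999]] [ -44.4  549.7 1205.7]
```

View pics/side0.png

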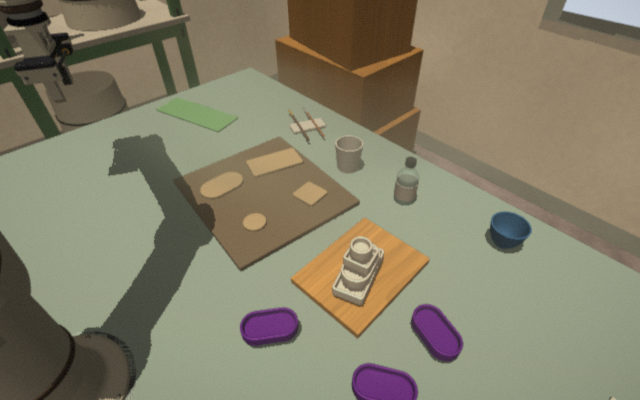

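View pics/top0.png

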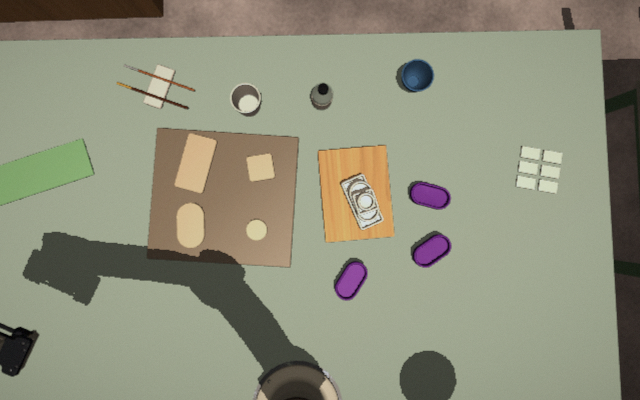

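The side view shows the stack on the board at about (360,265). In the top view it is at (363,200). The setters in the top view are at (196,162) rectangular, (260,167) square, (190,226) oval and (257,230) round. Candidates that could be mistaken are the purple ovals at top (430,195), (431,250) and (351,280), which are excluded by colour, plus the white tiles at (540,170) and the cup at (246,99). I choose the white stack at (363,200) on the wooden board and will check it in a close crop.

```bash
python3 - <<'E'
from h import *
ft=np.load('pics/top0.npy',allow_pickle=True).item(); fs=np.load('pics/side0.npy',allow_pickle=True).item()
save(ft,'tc.png',(310,140,410,250),5); save(fs,'sc.png',(290,215,430,330),5)
save(ft,'ts.png',(145,120,305,270),4)
E
```

```text
(no output)
```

View pics/tc.png

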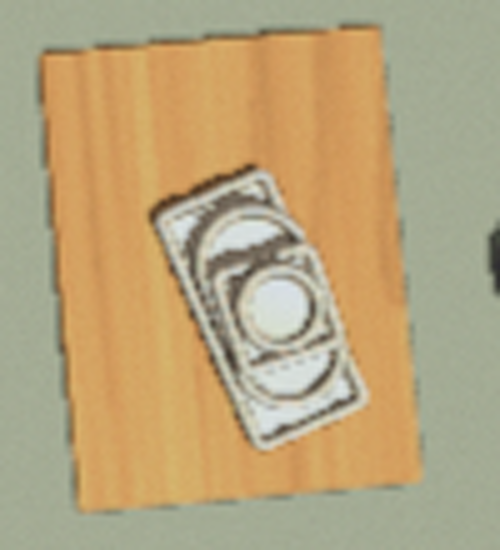

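View pics/sc.png

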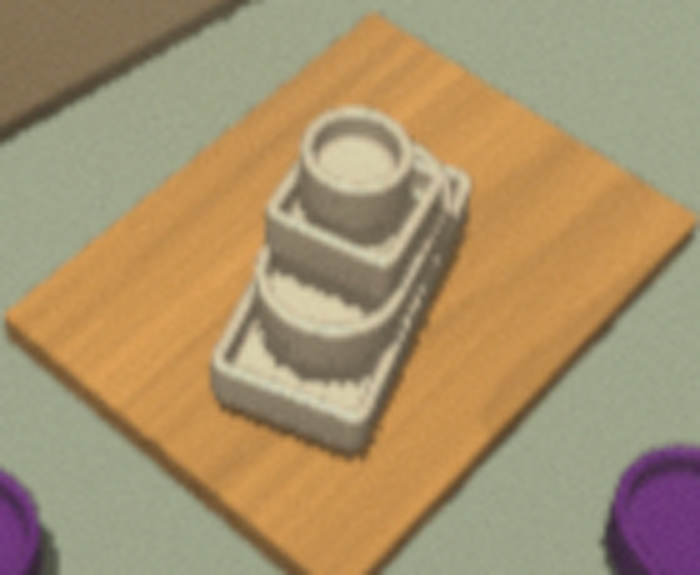

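View pics/ts.png

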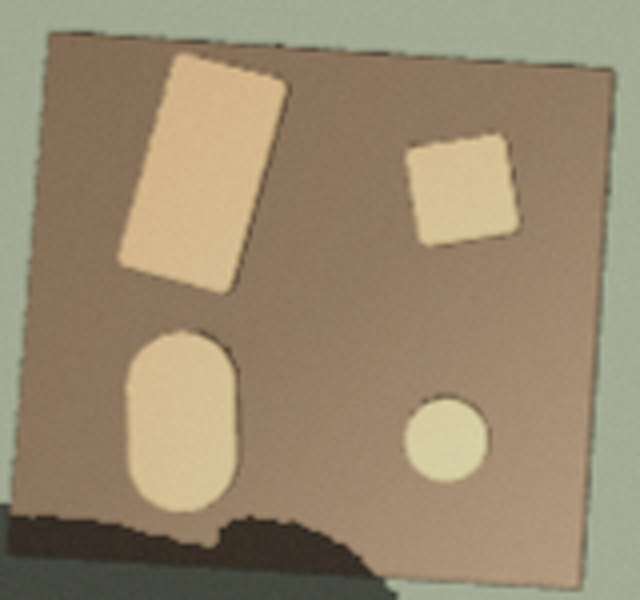

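The crops confirm the choice. The stack is white, with the round rim at about top (365,202) and side (362,245). Next I measure the setters and the stack.

```bash
python3 - <<'E'
from h import *
ft=np.load('pics/top0.npy',allow_pickle=True).item(); fs=np.load('pics/side0.npy',allow_pickle=True).item()
def setters(f,roi,tag):
    im=cv2.cvtColor(f['image'],cv2.COLOR_RGB2LAB); hsv=cv2.cvtColor(f['image'],cv2.COLOR_RGB2HSV)
    x0,y0,x1,y1=roi; m=np.zeros(im.shape[:2],np.uint8)
    m[y0:y1,x0:x1]=((hsv[y0:y1,x0:x1,2]>hsv_t[tag])).astype(np.uint8)*255
    cs,_=cv2.findContours(m,cv2.RETR_EXTERNAL,cv2.CHAIN_APPROX_NONE)
    for c in cs:
        if cv2.contourArea(c)<200: continue
        P=np.array([ray(f,u,v,23)[:2] for u,v in c[:,0].astype(float)],np.float32)
        M=cv2.moments(P.reshape(-1,1,2)); r=cv2.minAreaRect(P)
        bp=cv2.boxPoints(r); e=[bp[1]-bp[0],bp[2]-bp[1]]; e=max(e,key=lambda a:np.hypot(*a)); ang=np.degrees(np.arctan2(e[1],e[0]))
        print(tag,np.round([M['m10']/M['m00'],M['m01']/M['m00']],1),np.round(r[0],1),np.round(r[1],1),round(float(ang),1))
hsv_t={'top':185,'side':140}
hs=cv2.cvtColor(ft['image'],cv2.COLOR_RGB2HSV); print(hs[162,196],hs[167,260],hs[226,190],hs[230,257],hs[200,225],hs[150,275],hs[255,270])
h2=cv2.cvtColor(fs['image'],cv2.COLOR_RGB2HSV); print(h2[185,220],h2[222,255],h2[193,310],h2[162,275],h2[200,260],h2[230,300])
setters(ft,(160,130,280,250),'top')
setters(fs,(195,145,330,240),'side')
for f,(u,v) in ((ft,(365.4,201.6)),(fs,(361.6,245.4))): print(np.round(ray(f,u,v,122),1))
E
```

```text
[ 19  87 210] [ 20  73 213] [ 20  78 212] [ 25  61 214] [ 15  83 145] [ 15  82 143] [ 15  76 171]
[ 19 101 177] [ 18 105 190] [ 18 102 187] [ 19  99 185] [ 18  85 135] [ 17  90 133]
top [458.2  92.2] [458.7  93.1] [48.7 48.6] 88.3
top [474.9 260.5] [475.2 259.9] [ 66.1 112.5] -0.9
top [619.1  77.9] [619.1  77.8] [63.5 62.7] 8.0
top [634.7 244.5] [634.7 244.6] [ 72.9 141.5] -16.7
side [541.6 -41.7] [540.1 -27.9] [52.2 65. ] -43.1
side [456.5  91.6] [456.7  91.5] [55.1 52.8] 15.4
side [617.8  78. ] [617.9  78.1] [69.4 67.8] 8.9
side [473.3 260.2] [474.4 260.2] [ 72.6 117.3] -1.0
side [676.7 220.4] [664.7 223.1] [138.9 232. ] -43.2
side [534.5 387.9] [538.1 359.9] [113.4 182.2] -43.3
[ 519.8 -178.6  122. ]
[ 518.1 -183.4  122. ]
```

```bash
python3 - <<'E'
from h import *
ft=np.load('pics/top0.npy',allow_pickle=True).item(); fs=np.load('pics/side0.npy',allow_pickle=True).item()
def mark(f,pts_groups,name,crop,s):
    im=f['image'][:,:,::-1].copy(); x0,y0,x1,y1=crop
    im=cv2.resize(im[y0:y1,x0:x1],None,fx=s,fy=s,interpolation=cv2.INTER_CUBIC)
    for g,col in pts_groups:
        q=np.array([[(u-x0+.5)*s-.5,(v-y0+.5)*s-.5] for u,v in [proj(f,p) for p in g]],np.int32)
        cv2.polylines(im,[q],True,col,1)
    cv2.imwrite('pics/'+name,im)
th=np.linspace(0,2*np.pi,60)
for xy,n in (((519,-181),'a'),):
    g=[([(xy[0]+21*np.cos(a),xy[1]+21*np.sin(a),122) for a in th],(0,0,255))]
    mark(ft,g,'mt%s.png'%n,(335,165,390,235),8); mark(fs,g,'ms%s.png'%n,(325,225,395,315),6)
E
```

```text
(no output)
```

View pics/mta.png

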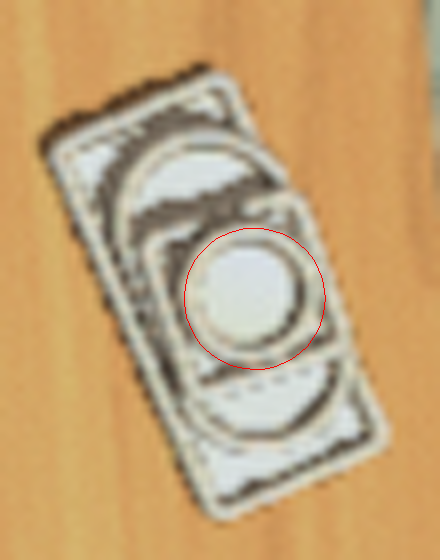

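View pics/msa.png

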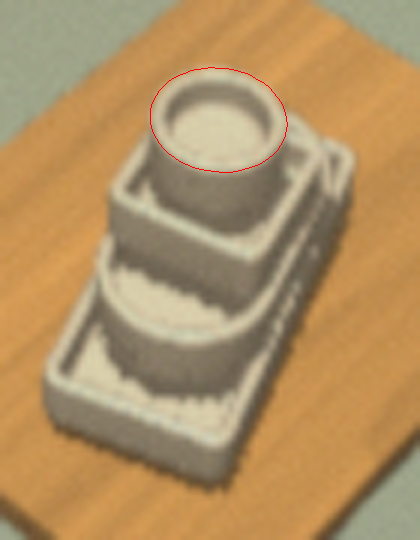

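```bash
python3 - <<'E'
from h import *
ft=np.load('pics/top0.npy',allow_pickle=True).item()
def c(pts,z):
    P=np.array([ray(ft,335+(u+.5)/8-.5,165+(v+.5)/8-.5,z)[:2] for u,v in pts])
    e=P[2]-P[1]+P[3]-P[0]; print(np.round(P.mean(0),1),np.round(np.linalg.norm(P-np.roll(P,1,0),axis=1),1),'long',np.degrees(np.arctan2(e[1],e[0])))
c([(45,145),(225,72),(390,440),(212,522)],50)
c([(145,235),(298,190),(345,345),(195,388)],98)
E
```

```text
[ 522.5 -179.2] [130.   61.7 127.4  62.1] long -157.80925561961877
[ 522.5 -181.6] [48.7 48.6 49.1 47.5] long -164.40091546584142
```

>>> {"method": "carry_out", "body": {
  "deltas": [
    {"slide": [4, -3, 3], "spin": 0.12},
    {"slide": [8, -8, 3], "spin": 0.24},
    {"slide": [11, -12, 3], "spin": 0.36},
    {"slide": [14, -16, 3], "spin": 0.48},
    {"slide": [17, -20, 3], "spin": 0.6}
  ],
  "jaw": 1
}}

```text
clock: 0.6
position: [437.7, 400.8, 219.1]
tool_rot: [2.036, 2.391, -0.003]
force: [1.0, 0.4, -0.3]
grip_width: 91.7
```

>>> {"method": "carry_out", "body": {
  "deltas": [
    {"slide": [2, -5, 0], "spin": 0.03},
    {"slide": [3, -9.5, 0], "spin": 0.06},
    {"slide": [4, -14, 0], "spin": 0.1},
    {"slide": [5, -18.5, 0], "spin": 0.12},
    {"slide": [6, -23, 0], "spin": 0.12}
  ]
}}

```text
clock: 1.1
position: [497.6, 168.6, 218.9]
tool_rot: [1.888, 2.509, -0.003]
force: [2.1, -0.1, 1.2]
grip_width: 92.2
```

>>> {"method": "carry_out", "body": {
  "deltas": [
    {"slide": [0.5, -5, 0]},
    {"slide": [1, -10, 0]},
    {"slide": [1.5, -15, 0]},
    {"slide": [2, -19, 0]},
    {"slide": [2, -23, 0]}
  ]
}}

```text
$.deltas[0]: bad value
```

>>> {"method": "carry_out", "body": {
  "deltas": [
    {"slide": [0.5, -5, 0], "spin": 0},
    {"slide": [1, -10, 0], "spin": 0},
    {"slide": [1.5, -15, 0], "spin": 0},
    {"slide": [2, -19, 0], "spin": 0},
    {"slide": [2.2, -23, 0], "spin": 0}
  ]
}}

```text
clock: 1.6
position: [519.4, -64.0, 218.6]
tool_rot: [1.89, 2.508, -0.004]
force: [0.3, -0.3, 0.7]
grip_width: 91.5
```

>>> {"method": "carry_out", "body": {
  "deltas": [
    {"slide": [0, -4, 0], "spin": 0},
    {"slide": [0, -8, 0], "spin": 0},
    {"slide": [0, -11.7, 0], "spin": 0},
    {"slide": [0, -11.7, -2], "spin": 0},
    {"slide": [0, -11.7, -5], "spin": 0}
  ]
}}

```text
clock: 2.1
position: [520.4, -183.5, 169.4]
tool_rot: [1.892, 2.502, -0.002]
force: [0.3, 1.0, -0.4]
grip_width: 91.8
```

```bash
cat >> h.py <<'E'
def mark(f,groups,name,crop,s):
    im=f['image'][:,:,::-1].copy(); x0,y0,x1,y1=crop
    im=cv2.resize(im[y0:y1,x0:x1],None,fx=s,fy=s,interpolation=cv2.INTER_CUBIC)
    for g,col in groups:
        q=np.array([[(u-x0+.5)*s-.5,(v-y0+.5)*s-.5] for u,v in [proj(f,p) for p in g]],np.int32)
        cv2.polylines(im,[q],True,col,1)
    cv2.imwrite('pics/'+name,im)
def circ(x,y,z,r=21): return [(x+r*np.cos(a),y+r*np.sin(a),z) for a in np.linspace(0,6.28,60)]
def yaw(s):
    r=cv2.Rodrigues(np.array(s['tool_rot']))[0]; return np.degrees(np.arctan2(r[1,0],r[0,0]))
E
python3 - <<'E'
from h import *
s=monitor.get_state(); p=s['position']; print(p,yaw(s))
f=grab('side'); g=grab('top')
y=np.radians(yaw(s)); d=np.array([np.cos(y),np.sin(y),0])
G=[([p-46*d,p+46*d],(0,0,255)),(circ(520,-181,122),(255,0,0))]
mark(f,G,'s1.png',(260,150,460,330),4); mark(g,G,'t1.png',(290,140,440,270),5)
E
```

```text
[ 520.40997727 -183.45138996  169.40832739] 105.78609136494008
```

View pics/s1.png

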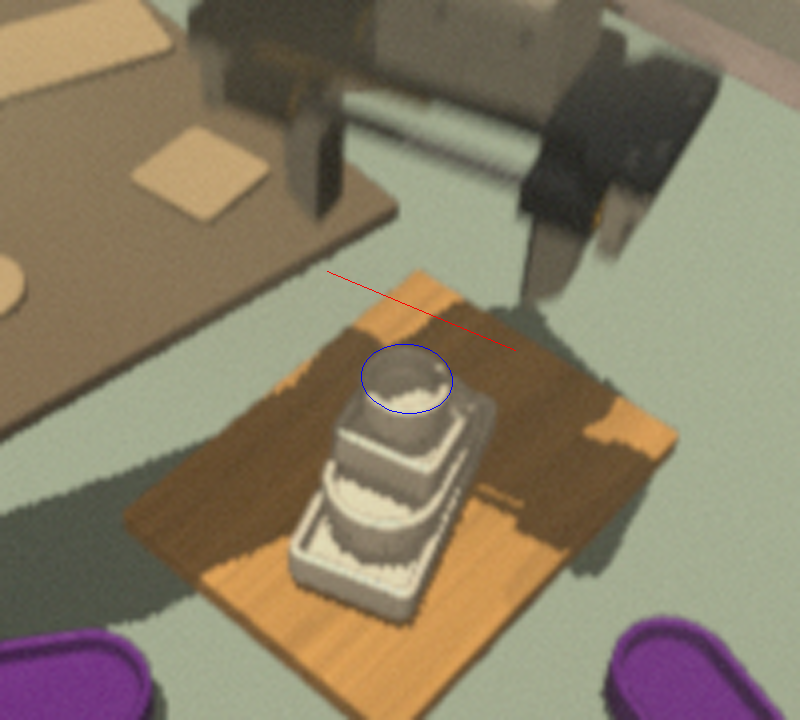

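View pics/t1.png

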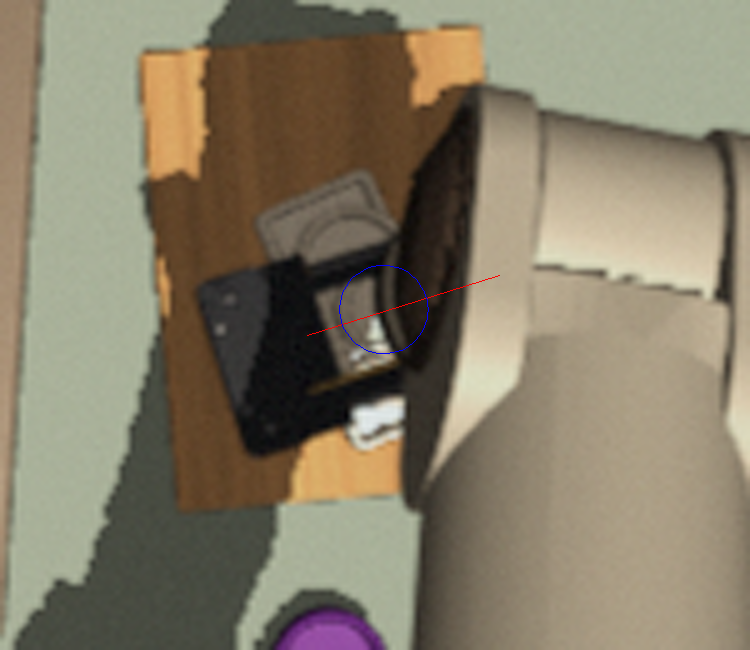

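```bash
python3 - <<'E'
from h import *
s=monitor.get_state(); p=s['position']; print(p,yaw(s),s['grip_width'],s['qvel'])
f=grab('side')
y=np.radians(yaw(s)); d=np.array([np.cos(y),np.sin(y),0])
up=np.array([0,0,15])
G=[([p-46*d,p+46*d],(0,0,255)),([p+up-46*d,p+up+46*d],(0,255,255)),(circ(520,-181,122),(255,0,0))]
mark(f,G,'s2.png',(260,150,460,330),4)
E
```

```text
[ 515.71977008 -180.30658345  164.66324844] 105.9550283636814 91.91765588122402 [-0.00735034 -0.03912528 -0.01154362 -0.0547527  -0.00697972  0.06099297
  0.00760059]
```

View pics/s2.png

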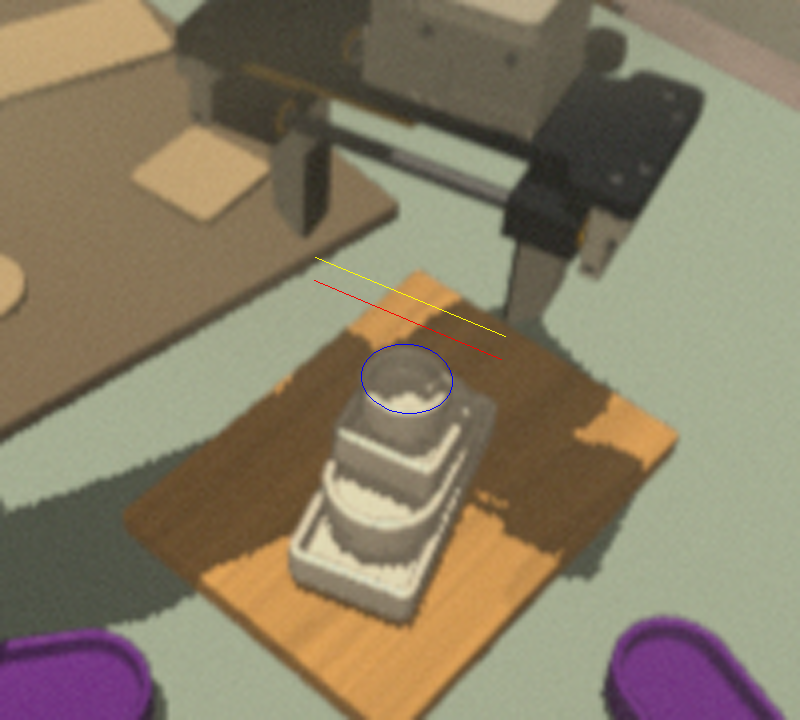

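>>> {"method": "carry_out", "body": {
  "deltas": [
    {"slide": [0.4, -0.1, 0], "spin": 0},
    {"slide": [0.4, -0.1, 0], "spin": 0},
    {"slide": [0.4, -0.1, 0], "spin": 0},
    {"slide": [0.4, -0.1, 0], "spin": 0},
    {"slide": [0.4, -0.1, 0], "spin": 0}
  ],
  "jaw": -1
}}

```text
clock: 2.75
position: [521.5, -181.3, 167.3]
tool_rot: [-1.889, -2.507, 0.006]
force: [0.1, -1.1, 0.5]
grip_width: 56.5
```

```bash
python3 - <<'E'
from h import *
s=monitor.get_state(); p=s['position']; print(p,yaw(s),s['grip_width'],s['qvel'])
f=grab('side')
y=np.radians(yaw(s)); d=np.array([np.cos(y),np.sin(y),0])
up=np.array([0,0,15])
G=[([p-s['grip_width']/2*d,p+s['grip_width']/2*d],(0,0,255)),([p,p+2*up],(0,255,255)),(circ(520,-181,122),(255,0,0))]
mark(f,G,'s3.png',(260,150,460,330),4)
E
```

```text
[ 521.54033724 -181.31501653  167.2909355 ] 106.01282720387944 56.45705202037189 [ 0.00178559  0.00207944 -0.00196833  0.00385413 -0.00169503 -0.00218504
  0.00013318]
```

View pics/s3.png

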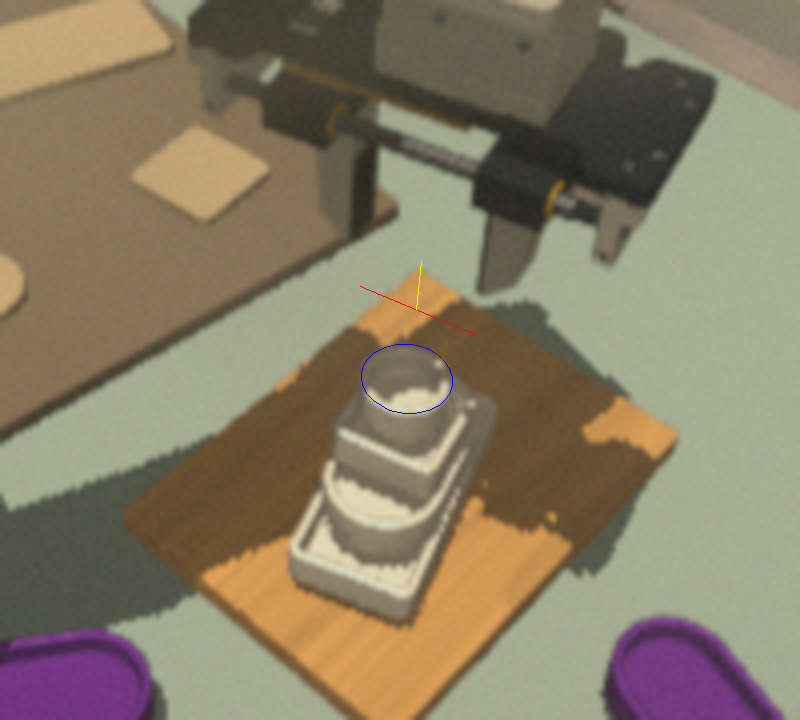

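>>> {"method": "carry_out", "body": {
  "deltas": [
    {"slide": [-0.1, 0, -1], "spin": 0},
    {"slide": [-0.1, 0, -2], "spin": 0},
    {"slide": [-0.1, 0, -3.5], "spin": 0},
    {"slide": [-0.1, 0, -4.5], "spin": 0},
    {"slide": [-0.1, 0, -4.5], "spin": 0}
  ],
  "jaw": 0.8
}}

```text
clock: 3.3
position: [518.6, -180.8, 119.8]
tool_rot: [-1.886, -2.503, 0.008]
force: [-0.6, 0.3, 0.8]
grip_width: 82.2
```

```bash
cat >> h.py <<'E'
def look(name,crop=(260,150,460,330),s=4,cam='side',extra=[]):
    st=monitor.get_state(); p=st['position']; f=grab(cam); w=st['grip_width']/2
    y=np.radians(yaw(st)); d=np.array([np.cos(y),np.sin(y),0])
    print(np.round(p,1),round(yaw(st),2),round(st['grip_width'],1),np.round(st['force'],1),np.abs(st['qvel']).max().round(3),st['clock'])
    mark(f,[([p-w*d,p+w*d],(0,0,255)),([p,p+np.array([0,0,30])],(0,255,255))]+extra,name,crop,s)
E
python3 -c "
from h import *
look('s4.png')"
```

```text
[ 518.6 -180.8  119.8] 106.01 82.2 [-0.6  0.3  0.8] 0.029 3.3
```

View pics/s4.png

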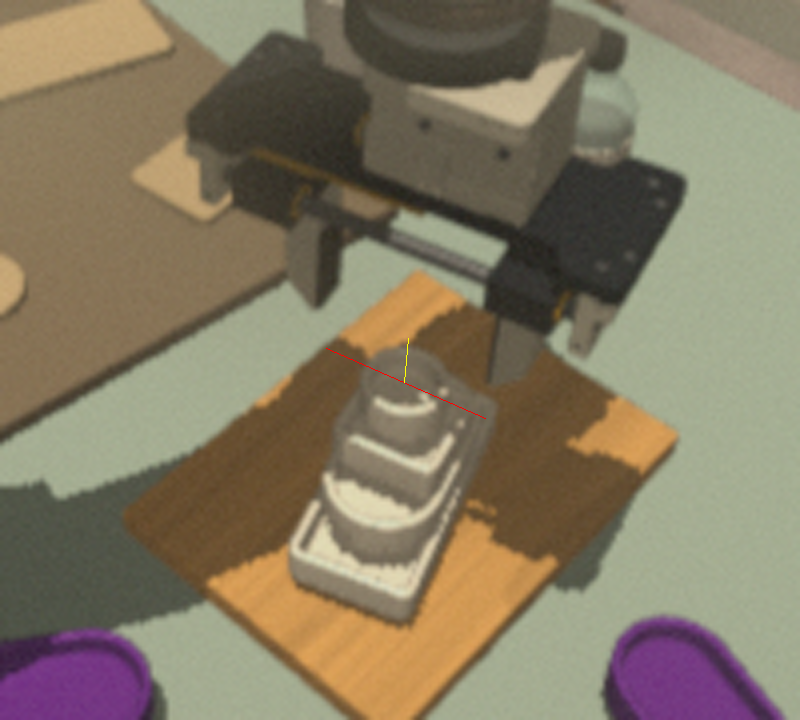

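>>> {"method": "carry_out", "body": {
  "deltas": [
    {"slide": [0.1, 0, -0.6], "spin": 0},
    {"slide": [0.1, 0, -1.2], "spin": 0},
    {"slide": [0.1, 0, -1.8], "spin": 0},
    {"slide": [0.1, 0, -1.8], "spin": 0},
    {"slide": [0.1, 0, -1.8], "spin": 0}
  ]
}}

```text
clock: 3.85
position: [520.3, -181.0, 102.8]
tool_rot: [-1.887, -2.504, 0.007]
force: [-0.3, 0.3, 0.1]
grip_width: 82.4
```

```bash

python3 -c "
from h import *
look('s5.png',extra=[(circ(520,-181,122),(255,0,0))]);look('t5.png',(290,140,440,270),5,'top',)"
```

```text
[ 520.3 -181.   102.8] 106.01 82.4 [-0.3  0.3  0.1] 0.008 3.85
[ 520.5 -181.1  103. ] 106.01 82.5 [-0.9  0.3 -0.5] 0.005 3.9
```

View pics/s5.png

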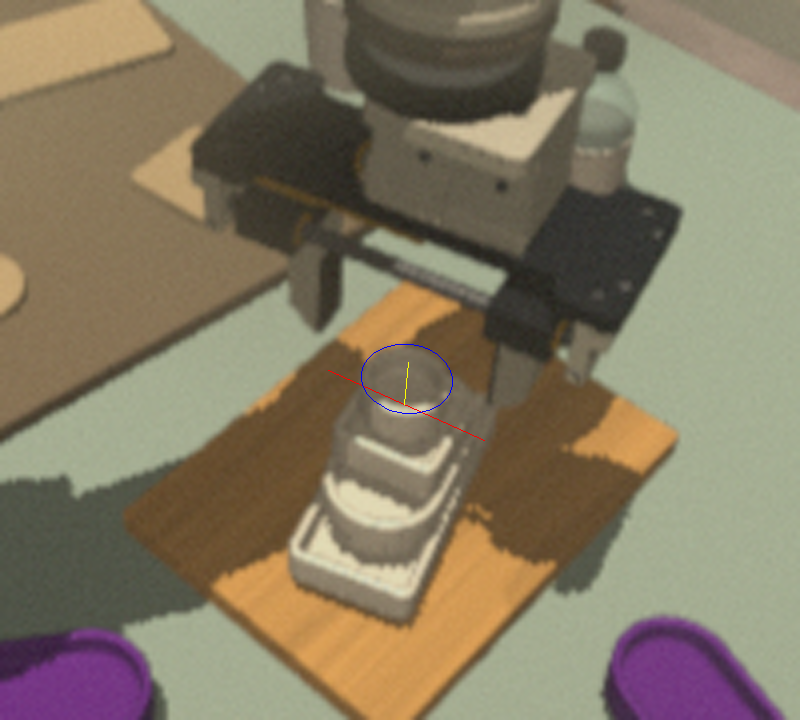

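View pics/t5.png

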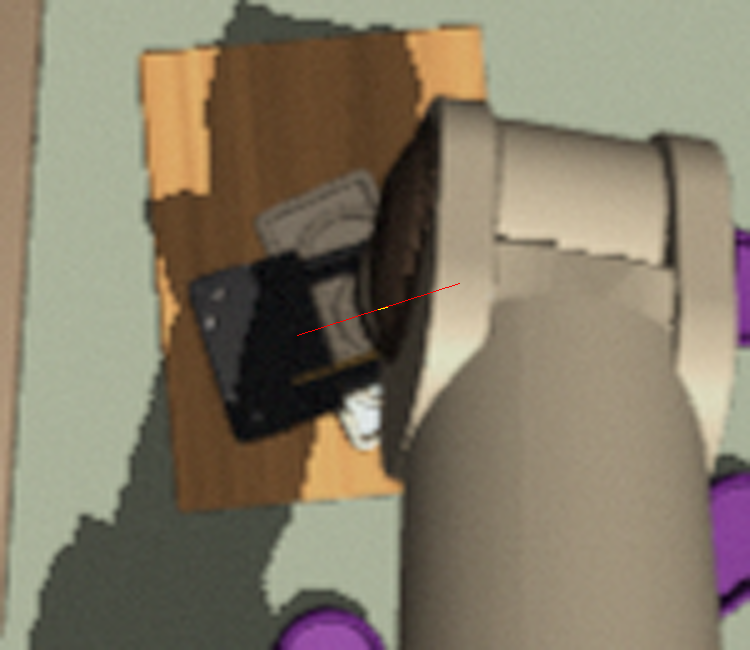

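The images put the fingertips about 24 mm above the reported TCP. To settle this safely I raise 6 mm and close: either the jaw stops at 42 mm on the dish, or it closes above it.

>>> {"method": "carry_out", "body": {
  "deltas": [
    {"slide": [0, 0, 0.6], "spin": 0},
    {"slide": [0, 0, 0.6], "spin": 0},
    {"slide": [0, 0, 0.6], "spin": 0},
    {"slide": [0, 0, 0.6], "spin": 0},
    {"slide": [0, 0, 0.6], "spin": 0}
  ]
}}

```text
clock: 4.45
position: [520.6, -181.1, 109.1]
tool_rot: [-1.887, -2.505, 0.007]
force: [1.0, -1.1, 0.0]
grip_width: 82.7
```

>>> {"method": "carry_out", "body": {
  "deltas": [
    {"slide": [0, 0, 0], "spin": 0},
    {"slide": [0, 0, 0], "spin": 0},
    {"slide": [0, 0, 0], "spin": 0},
    {"slide": [0, 0, 0], "spin": 0},
    {"slide": [0, 0, 0], "spin": 0}
  ],
  "jaw": -0.4
}}

```text
clock: 4.95
position: [520.5, -181.1, 109.1]
tool_rot: [-1.887, -2.505, 0.007]
force: [0.3, -0.3, 0.9]
grip_width: 47.4
```

```bash

python3 -c "
from h import *
look('s6.png')"
```

```text
[ 520.5 -181.1  109.1] 106.01 47.4 [ 0.3 -0.3  0.9] 0.001 4.95
```

View pics/s6.png

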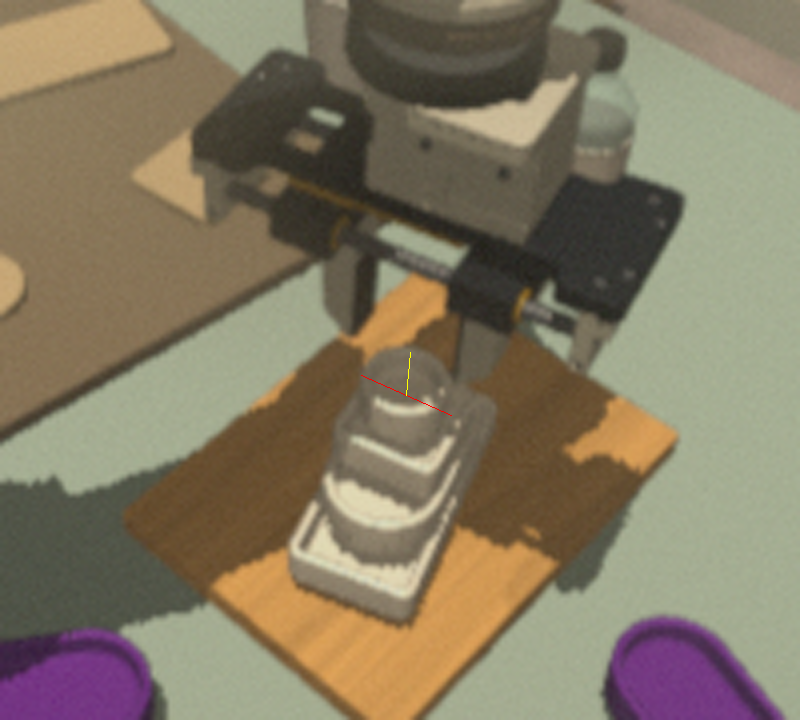

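>>> {"method": "carry_out", "body": {
  "deltas": [
    {"slide": [0, 0, 0], "spin": 0},
    {"slide": [0, 0, 0], "spin": 0},
    {"slide": [0, 0, 0], "spin": 0}
  ],
  "jaw": -0.4
}}

```text
clock: 5.3
position: [520.6, -181.1, 109.1]
tool_rot: [-1.887, -2.505, 0.007]
force: [0.3, 0.1, -0.1]
grip_width: 27.7
```

```bash

python3 -c "
from h import *
look('s7.png')"
```

```text
[ 520.6 -181.1  109.1] 106.01 27.7 [ 0.3  0.1 -0.1] 0.003 5.3
```

View pics/s7.png

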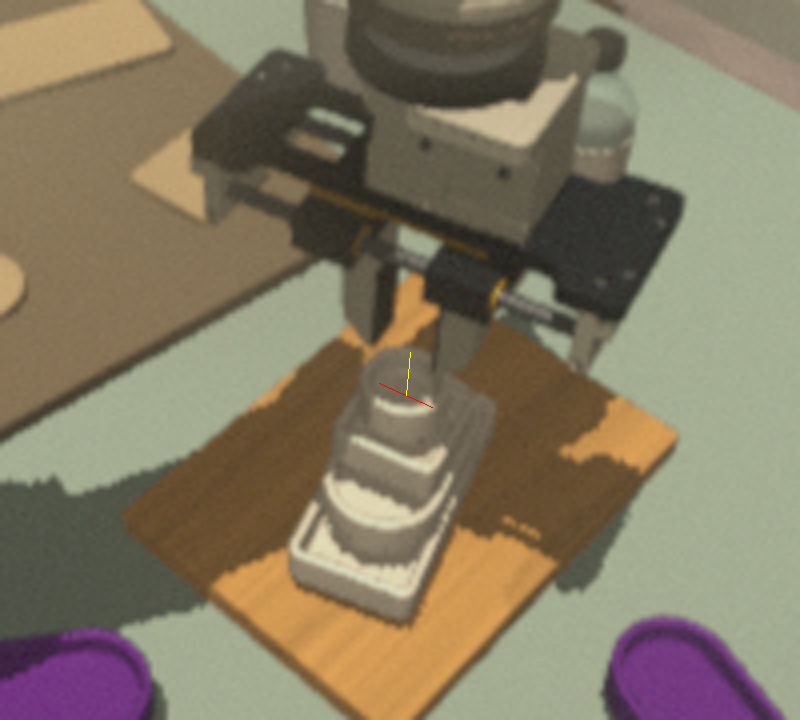

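```bash
python3 - <<'E'
from h import *
ft=np.load('pics/top0.npy',allow_pickle=True).item(); fs=np.load('pics/side0.npy',allow_pickle=True).item()
p=np.array([279.4,586,189.4]); d=np.array([np.cos(1.126),np.sin(1.126),0])
G=[([p-46*d,p+46*d],(0,0,255)),([p,p+np.array([0,0,30])],(0,255,255))]
print(proj(ft,p),proj(fs,p))
mark(fs,G,'z1.png',(0,0,130,130),5); mark(ft,G,'z2.png',(0,300,120,400),6)
E
```

```text
(np.float64(21.649666272366915), np.float64(321.5134423667622)) (np.float64(72.03733580573683), np.float64(105.60030375094081))
```

View pics/z1.png

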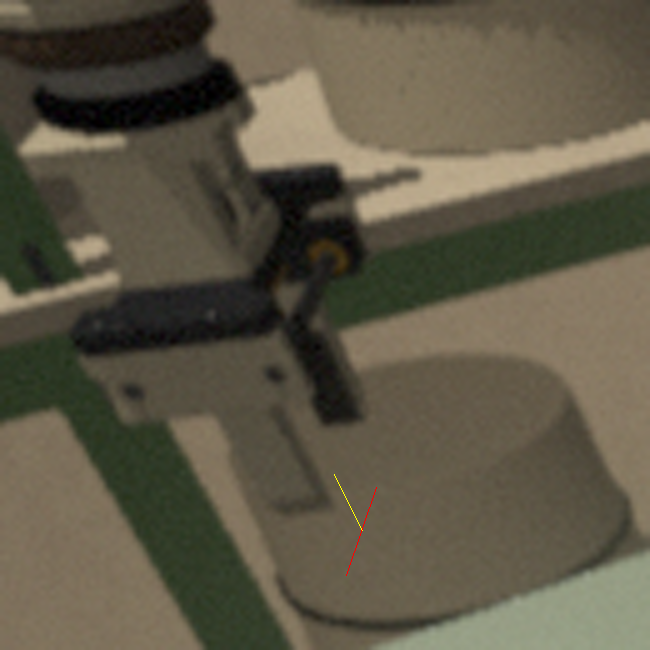

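View pics/z2.png

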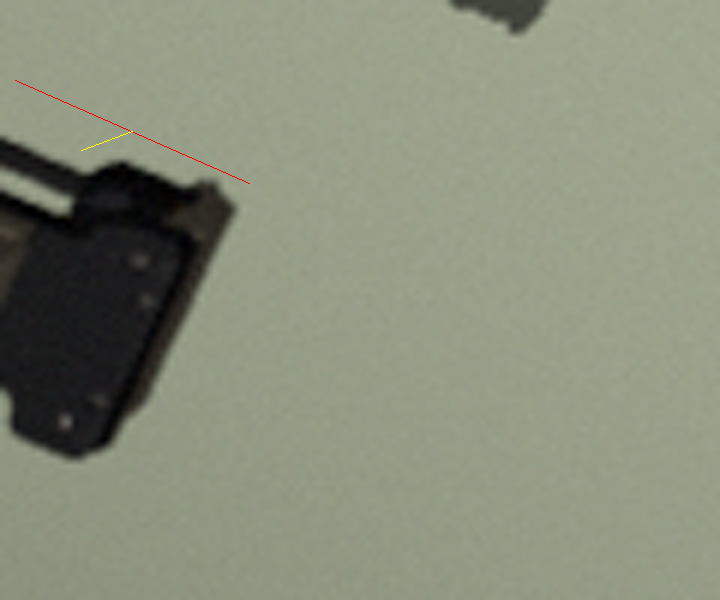

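The jaw closed to 28 mm with no contact, so the fingertips really are well above the reported TCP. I will measure that offset by gently touching the empty far-left corner of the board with the jaws shut.

>>> {"method": "carry_out", "body": {
  "deltas": [
    {"slide": [0, 0, 2], "spin": 0},
    {"slide": [2, 2, 4], "spin": 0},
    {"slide": [5, 5, 5], "spin": 0},
    {"slide": [8, 8, 5], "spin": 0},
    {"slide": [10, 9.6, 5], "spin": 0}
  ],
  "jaw": -1
}}

```text
clock: 5.85
position: [623.0, -81.1, 160.1]
tool_rot: [-1.884, -2.509, 0.002]
force: [0.9, -0.2, -0.2]
grip_width: 0.7
```

>>> {"method": "carry_out", "body": {
  "deltas": [
    {"slide": [0, 0, -3], "spin": 0},
    {"slide": [0, 0, -6], "spin": 0},
    {"slide": [0, 0, -9], "spin": 0},
    {"slide": [0, 0, -12], "spin": 0},
    {"slide": [0, 0, -12], "spin": 0}
  ],
  "jaw": -1
}}

```text
clock: 6.35
position: [618.7, -80.7, 35.5]
tool_rot: [-1.879, -2.503, 0.009]
force: [-1.4, 1.4, -0.7]
grip_width: 0.4
```

```bash

python3 -c "
from h import *
look('s8.png',(260,100,460,280))"
```

```text
[618.7 -80.7  35.5] 106.2 0.4 [-1.4  1.4 -0.7] 0.059 6.35
```

View pics/s8.png

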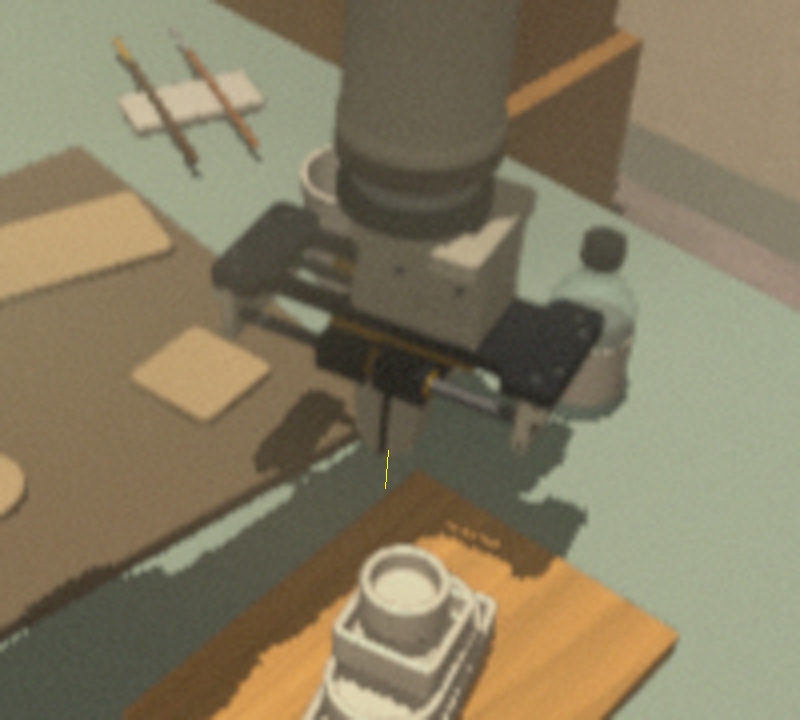

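>>> {"method": "carry_out", "body": {
  "deltas": [
    {"slide": [-1.5, -1.5, 0], "spin": 0},
    {"slide": [-3, -3, 0], "spin": 0},
    {"slide": [-3, -3, -1.5], "spin": 0},
    {"slide": [-3, -3, -3], "spin": 0},
    {"slide": [-3, -3, -3], "spin": 0}
  ]
}}

```text
clock: 6.9
position: [590.0, -109.6, 6.5]
tool_rot: [-1.879, -2.504, 0.007]
force: [0.3, 0.3, -0.7]
grip_width: 0.3
```

>>> {"method": "carry_out", "body": {
  "deltas": [
    {"slide": [0, 0, -0.3], "spin": 0},
    {"slide": [0, 0, -0.6], "spin": 0},
    {"slide": [0, 0, -0.6], "spin": 0}
  ]
}}

```text
clock: 7.2
position: [590.1, -108.9, 0.2]
tool_rot: [-1.877, -2.505, 0.007]
force: [-0.4, -0.8, 0.2]
grip_width: 0.5
```

>>> {"method": "carry_out", "body": {
  "deltas": [
    {"slide": [0, 0, -0.3], "spin": 0},
    {"slide": [0, 0, -0.4], "spin": 0},
    {"slide": [0, 0, -0.4], "spin": 0}
  ]
}}

```text
clock: 7.5
position: [590.0, -108.9, -4.0]
tool_rot: [-1.877, -2.504, 0.007]
force: [0.3, 0.6, 0.4]
grip_width: 0.5
```

>>> {"method": "carry_out", "body": {
  "deltas": [
    {"slide": [0, 0, -0.15], "spin": 0},
    {"slide": [0, 0, -0.3], "spin": 0},
    {"slide": [0, 0, -0.3], "spin": 0}
  ]
}}

```text
clock: 7.8
position: [589.8, -108.9, -7.2]
tool_rot: [-1.877, -2.504, 0.007]
force: [-0.6, -0.8, 0.4]
grip_width: 0.6
```

```bash

python3 -c "
from h import *
look('s9.png',(260,130,460,310))"
```

```text
[ 589.8 -108.9   -7.2] 106.29 0.6 [-0.6 -0.8  0.4] 0.004 7.8
```

View pics/s9.png

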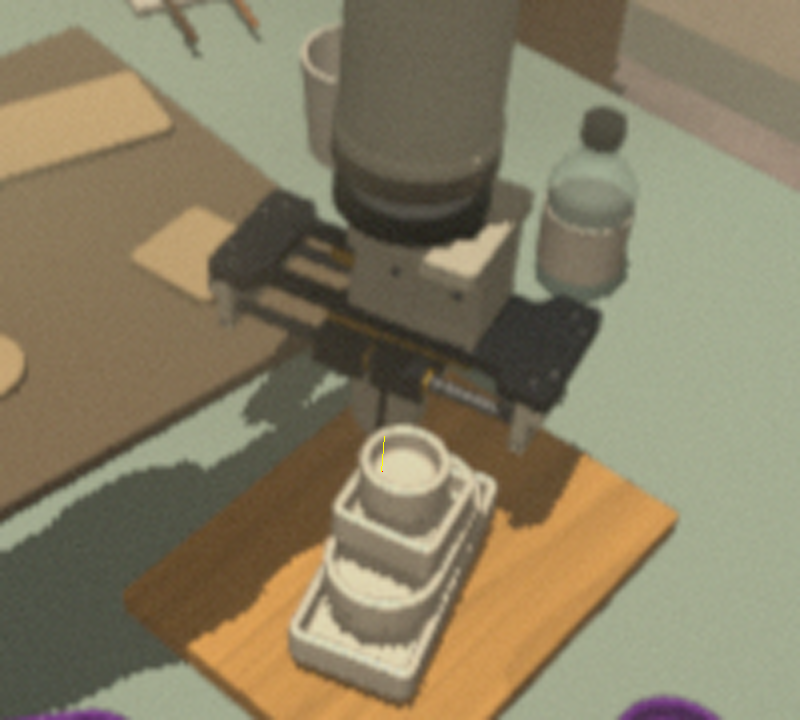

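>>> {"method": "carry_out", "body": {
  "deltas": [
    {"slide": [0, 0, -0.2], "spin": 0},
    {"slide": [0, 0, -0.2], "spin": 0}
  ]
}}

```text
clock: 8.05
position: [589.7, -108.9, -9.3]
tool_rot: [-1.877, -2.504, 0.007]
force: [-0.6, 0.6, -0.5]
grip_width: 0.4
```

>>> {"method": "carry_out", "body": {
  "deltas": [
    {"slide": [0, 0, -0.2], "spin": 0},
    {"slide": [0, 0, -0.2], "spin": 0}
  ]
}}

```text
clock: 8.25
position: [589.4, -108.9, -11.7]
tool_rot: [-1.876, -2.503, 0.008]
force: [0.1, 0.7, -0.5]
grip_width: 0.6
```

>>> {"method": "carry_out", "body": {
  "deltas": [
    {"slide": [0, 0, -0.2], "spin": 0},
    {"slide": [0, 0, -0.2], "spin": 0}
  ]
}}

```text
clock: 8.45
position: [589.1, -108.8, -14.0]
tool_rot: [-1.876, -2.503, 0.008]
force: [0.3, -0.3, -0.7]
grip_width: 0.9
```

```bash

python3 -c "
from h import *
s=monitor.get_state(); print(np.round(s['torque'],2),np.round(s['joint_efforts'],1))
look('s10.png',(320,200,400,260),8)"
```

```text
[ 0.04  0.04 -0.  ] [ -0.  -58.8  -3.2 -20.1   0.    0.1  -0. ]
[ 589.1 -108.8  -14. ] 106.29 0.9 [ 0.3 -0.3 -0.7] 0.004 8.45
```

View pics/s10.png

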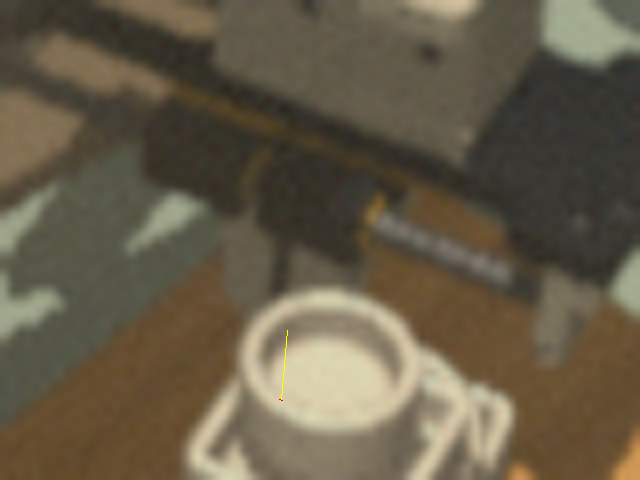

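>>> {"method": "carry_out", "body": {
  "deltas": [
    {"slide": [0, 0, -0.2], "spin": 0},
    {"slide": [0, 0, -0.2], "spin": 0}
  ]
}}

```text
clock: 8.7
position: [589.0, -108.8, -16.2]
tool_rot: [-1.876, -2.503, 0.008]
force: [0.0, -0.4, 0.1]
grip_width: 0.5
```

>>> {"method": "carry_out", "body": {
  "deltas": [
    {"slide": [0, 0, -0.2], "spin": 0},
    {"slide": [0, 0, -0.2], "spin": 0}
  ]
}}

```text
clock: 8.9
position: [589.2, -108.8, -17.9]
tool_rot: [-1.876, -2.503, 0.008]
force: [-0.6, 1.1, 2.4]
grip_width: 0.3
```

>>> {"method": "carry_out", "body": {
  "deltas": [
    {"slide": [0, 0, -0.1], "spin": 0},
    {"slide": [0, 0, -0.1], "spin": 0}
  ]
}}

```text
clock: 9.1
position: [589.3, -108.8, -17.9]
tool_rot: [-1.876, -2.503, 0.009]
force: [-3.7, 0.7, 8.9]
grip_width: 0.4
```

Contact came at reported z = -17.9 on the 18 mm board, so the true tips are about 36 mm above the reported TCP. The image agrees once the near edge of the fingers is allowed for. I will use tip z = reported z + 36.

>>> {"method": "carry_out", "body": {
  "deltas": [
    {"slide": [0, 0, 4], "spin": 0},
    {"slide": [0, 0, 8], "spin": 0},
    {"slide": [-2, -2, 12.5], "spin": 0},
    {"slide": [-5, -5, 12.5], "spin": 0},
    {"slide": [-6.9, -7.2, 12.5], "spin": 0}
  ],
  "jaw": 0.8
}}

```text
clock: 9.6
position: [519.7, -183.2, 109.0]
tool_rot: [-1.879, -2.505, 0.009]
force: [-0.1, -0.1, 0.0]
grip_width: 35.6
```

>>> {"method": "carry_out", "body": {
  "deltas": [
    {"slide": [0, 0, 0], "spin": 0},
    {"slide": [0, 0, 0], "spin": 0},
    {"slide": [0, 0, 0], "spin": 0}
  ]
}}

```text
clock: 9.9
position: [520.5, -182.1, 109.0]
tool_rot: [-1.878, -2.507, 0.008]
force: [-0.1, 1.3, -1.1]
grip_width: 59.7
```

>>> {"method": "carry_out", "body": {
  "deltas": [
    {"slide": [0, 0.1, 0], "spin": 0},
    {"slide": [0, 0.1, -1], "spin": 0},
    {"slide": [0, 0.1, -2], "spin": 0},
    {"slide": [0, 0.1, -3], "spin": 0},
    {"slide": [0, 0.1, -3], "spin": 0}
  ]
}}

```text
clock: 10.4
position: [518.7, -180.3, 76.5]
tool_rot: [-1.875, -2.504, 0.009]
force: [-0.3, 0.4, 0.7]
grip_width: 82.4
```

```bash

python3 -c "
from h import *
look('s11.png')"
```

```text
[ 518.7 -180.3   76.5] 106.34 82.4 [-0.3  0.4  0.7] 0.024 10.4
```

View pics/s11.png

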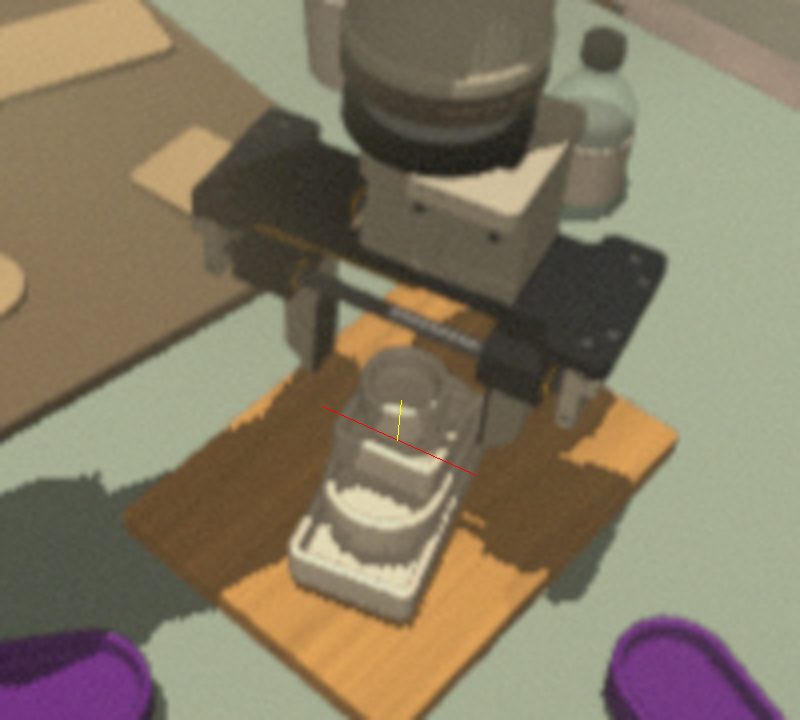

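>>> {"method": "carry_out", "body": {
  "deltas": [
    {"slide": [0.15, 0, -0.5], "spin": 0},
    {"slide": [0.15, 0, -0.95], "spin": 0},
    {"slide": [0.15, 0, -0.95], "spin": 0}
  ]
}}

```text
clock: 10.75
position: [520.4, -180.5, 67.3]
tool_rot: [-1.875, -2.504, 0.009]
force: [-0.6, 0.1, -0.7]
grip_width: 82.5
```

>>> {"method": "carry_out", "body": {
  "deltas": [
    {"slide": [0, 0, 0], "spin": 0},
    {"slide": [0, 0, 0], "spin": 0},
    {"slide": [0, 0, 0], "spin": 0},
    {"slide": [0, 0, 0], "spin": 0},
    {"slide": [0, 0, 0], "spin": 0}
  ],
  "jaw": -0.2
}}

```text
clock: 11.25
position: [520.5, -180.6, 67.5]
tool_rot: [-1.876, -2.504, 0.009]
force: [0.2, -0.3, -0.4]
grip_width: 47.5
```

>>> {"method": "carry_out", "body": {
  "deltas": [
    {"slide": [0, 0, 0], "spin": 0},
    {"slide": [0, 0, 0], "spin": 0},
    {"slide": [0, 0, 0], "spin": 0}
  ],
  "jaw": -1
}}

```text
clock: 11.55
position: [520.6, -180.5, 67.5]
tool_rot: [-1.876, -2.504, 0.009]
force: [0.1, 0.3, -0.7]
grip_width: 41.8
```

```bash

python3 -c "
from h import *
look('s12.png')"
```

```text
[ 520.6 -180.5   67.5] 106.33 41.8 [ 0.1  0.3 -0.7] 0.002 11.55
```

View pics/s12.png

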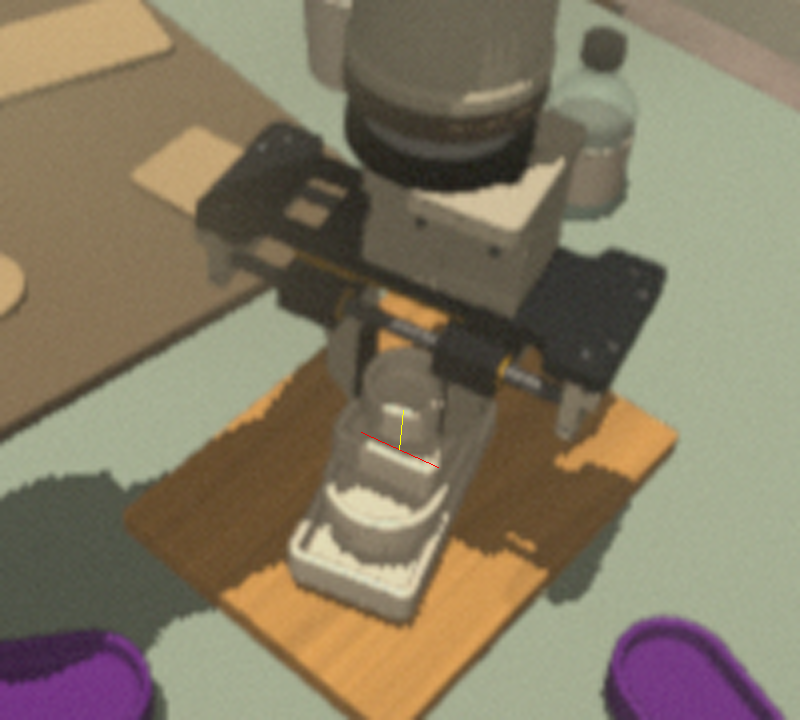

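>>> {"method": "carry_out", "body": {
  "deltas": [
    {"slide": [0, 0, 0.5], "spin": 0},
    {"slide": [0, 0, 1.5], "spin": 0},
    {"slide": [0, 0, 3], "spin": 0},
    {"slide": [0, 0, 4.5], "spin": 0},
    {"slide": [0, 0, 4.5], "spin": 0}
  ]
}}

```text
clock: 12.1
position: [522.9, -181.2, 115.8]
tool_rot: [-1.879, -2.508, 0.006]
force: [1.0, 0.4, -0.6]
grip_width: 42.0
```

```bash

python3 -c "
from h import *
look('s13.png')"
```

```text
[ 522.9 -181.2  115.8] 106.33 42.0 [ 1.   0.4 -0.6] 0.034 12.1
```

View pics/s13.png

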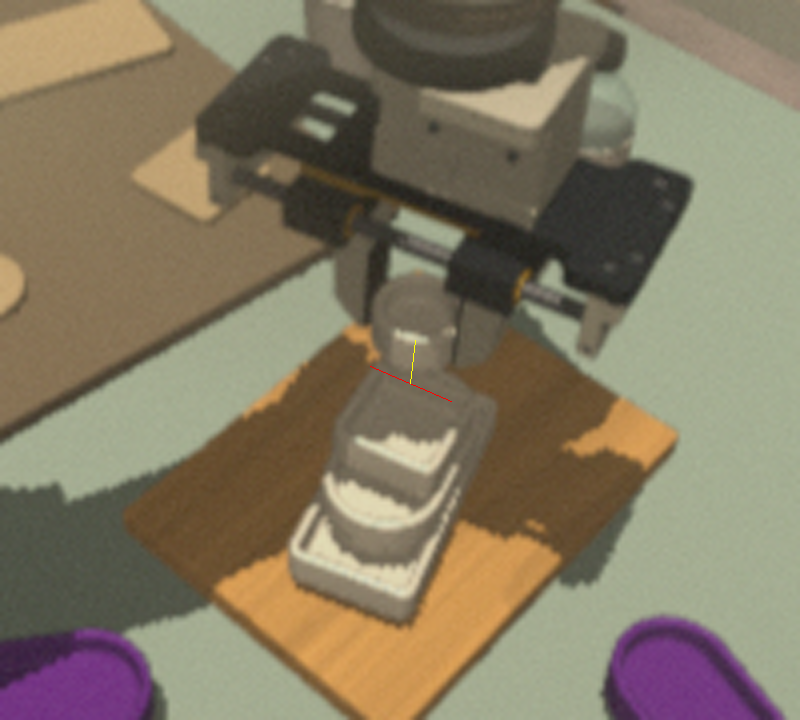

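>>> {"method": "carry_out", "body": {
  "deltas": [
    {"slide": [-0.5, 2, 0], "spin": 0},
    {"slide": [-1.3, 5.5, 0], "spin": 0},
    {"slide": [-2.2, 9.5, 0], "spin": 0},
    {"slide": [-3.1, 13.5, 0], "spin": 0},
    {"slide": [-4, 17, 0], "spin": 0}
  ]
}}

```text
clock: 12.65
position: [481.1, -9.0, 114.3]
tool_rot: [-1.877, -2.507, 0.007]
force: [0.4, -0.6, -0.4]
grip_width: 41.6
```

>>> {"method": "carry_out", "body": {
  "deltas": [
    {"slide": [-0.8, 3.5, 0], "spin": 0},
    {"slide": [-1.6, 7, 0], "spin": 0},
    {"slide": [-2.2, 9.8, 0], "spin": 0},
    {"slide": [-2.2, 9.8, -2], "spin": 0},
    {"slide": [-2.2, 9.8, -4], "spin": 0}
  ]
}}

```text
clock: 13.15
position: [459.4, 90.4, 74.2]
tool_rot: [-1.874, -2.511, 0.005]
force: [0.5, -1.2, -1.2]
grip_width: 41.7
```

>>> {"method": "carry_out", "body": {
  "deltas": [
    {"slide": [0, 0, 0], "spin": 0},
    {"slide": [0, 0, 0], "spin": 0}
  ]
}}

```text
clock: 13.35
position: [458.8, 90.6, 74.1]
tool_rot: [-1.873, -2.51, 0.006]
force: [0.7, -0.2, -0.3]
grip_width: 41.4
```

>>> {"method": "carry_out", "body": {
  "deltas": [
    {"slide": [0, 0.1, -1.5], "spin": 0},
    {"slide": [0, 0.2, -3], "spin": 0},
    {"slide": [0, 0.2, -4.5], "spin": 0},
    {"slide": [0, 0.2, -5.5], "spin": 0},
    {"slide": [0, 0.2, -5.5], "spin": 0}
  ]
}}

```text
clock: 13.85
position: [458.4, 92.2, 18.6]
tool_rot: [-1.873, -2.509, 0.008]
force: [-1.5, -0.1, -0.5]
grip_width: 41.5
```

```bash

python3 -c "
from h import *
look('s14.png',(180,140,340,270),5,extra=[(circ(457.5,92,23,27),(255,0,0)),(circ(457.5,92,23,14),(0,255,0))])"
```

```text
[458.4  92.2  18.6] 106.51 41.5 [-1.5 -0.1 -0.5] 0.022 13.85
```

View pics/s14.png

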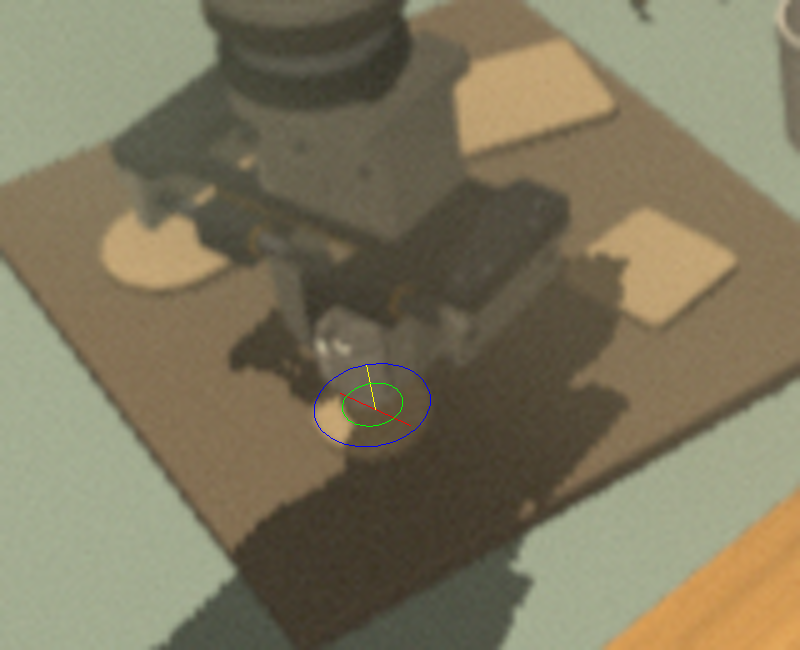

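>>> {"method": "carry_out", "body": {
  "deltas": [
    {"slide": [0, 0, -0.4], "spin": 0},
    {"slide": [0, 0, -0.8], "spin": 0},
    {"slide": [0, 0, -1], "spin": 0},
    {"slide": [0, 0, -1], "spin": 0}
  ]
}}

```text
clock: 14.3
position: [458.7, 92.4, 9.1]
tool_rot: [-1.873, -2.509, 0.007]
force: [-0.1, 0.2, -0.0]
grip_width: 41.4
```

>>> {"method": "carry_out", "body": {
  "deltas": [
    {"slide": [0, 0, -0.1], "spin": 0},
    {"slide": [0, 0, -0.1], "spin": 0}
  ]
}}

```text
clock: 14.5
position: [458.7, 92.4, 8.1]
tool_rot: [-1.873, -2.509, 0.007]
force: [0.1, 0.5, 0.1]
grip_width: 41.6
```

>>> {"method": "carry_out", "body": {
  "deltas": [
    {"slide": [0, 0, -0.1], "spin": 0},
    {"slide": [0, 0, -0.1], "spin": 0}
  ]
}}

```text
clock: 14.7
position: [458.6, 92.4, 7.0]
tool_rot: [-1.873, -2.509, 0.007]
force: [0.2, -0.6, -0.3]
grip_width: 41.6
```

>>> {"method": "carry_out", "body": {
  "deltas": [
    {"slide": [0, 0, -0.1], "spin": 0},
    {"slide": [0, 0, -0.1], "spin": 0}
  ]
}}

```text
clock: 14.9
position: [458.9, 92.4, 6.4]
tool_rot: [-1.873, -2.51, 0.007]
force: [-0.8, -0.1, 3.1]
grip_width: 41.4
```

>>> {"method": "carry_out", "body": {
  "deltas": [
    {"slide": [0, 0, 0], "spin": 0},
    {"slide": [0, 0, 0], "spin": 0},
    {"slide": [0, 0, 0], "spin": 0},
    {"slide": [0, 0, 0], "spin": 0}
  ],
  "jaw": 0.5
}}

```text
clock: 15.3
position: [458.9, 92.4, 6.3]
tool_rot: [-1.873, -2.51, 0.007]
force: [-0.5, -0.4, -0.9]
grip_width: 67.1
```

>>> {"method": "carry_out", "body": {
  "deltas": [
    {"slide": [0, 0, 1], "spin": 0},
    {"slide": [0, 0, 4], "spin": 0},
    {"slide": [0, 0, 8], "spin": 0},
    {"slide": [1, -4, 11], "spin": 0},
    {"slide": [2, -8, 11], "spin": 0}
  ]
}}

```text
clock: 15.8
position: [482.7, 13.3, 121.4]
tool_rot: [-1.872, -2.519, -0.002]
force: [1.0, -1.4, 0.0]
grip_width: 69.1
```

>>> {"method": "carry_out", "body": {
  "deltas": [
    {"slide": [1, -4, 0], "spin": 0},
    {"slide": [2, -8, 0], "spin": 0},
    {"slide": [3, -12, 0], "spin": 0},
    {"slide": [4, -16, 0], "spin": 0},
    {"slide": [4, -16, 0], "spin": 0}
  ]
}}

```text
clock: 16.3
position: [523.2, -154.3, 122.2]
tool_rot: [1.885, 2.513, -0.001]
force: [-1.5, -0.6, 0.2]
grip_width: 68.6
```

```bash

python3 -c "
from h import *
look('s15.png',(180,140,380,320),4,extra=[(circ(457.5,92,61,21),(255,0,0)),(circ(457.5,92,23,27),(0,255,0))])
look('t15.png',(230,130,390,260),5,'top',extra=[(circ(457.5,92,61,21),(255,0,0)),(circ(457.5,92,23,27),(0,255,0))])"
```

```text
[ 523.2 -154.3  122.2] 106.27 68.6 [-1.5 -0.6  0.2] 0.07 16.3
[ 522.7 -150.4  121.9] 106.44 68.9 [0.5 1.3 0.1] 0.059 16.35
```

View pics/s15.png

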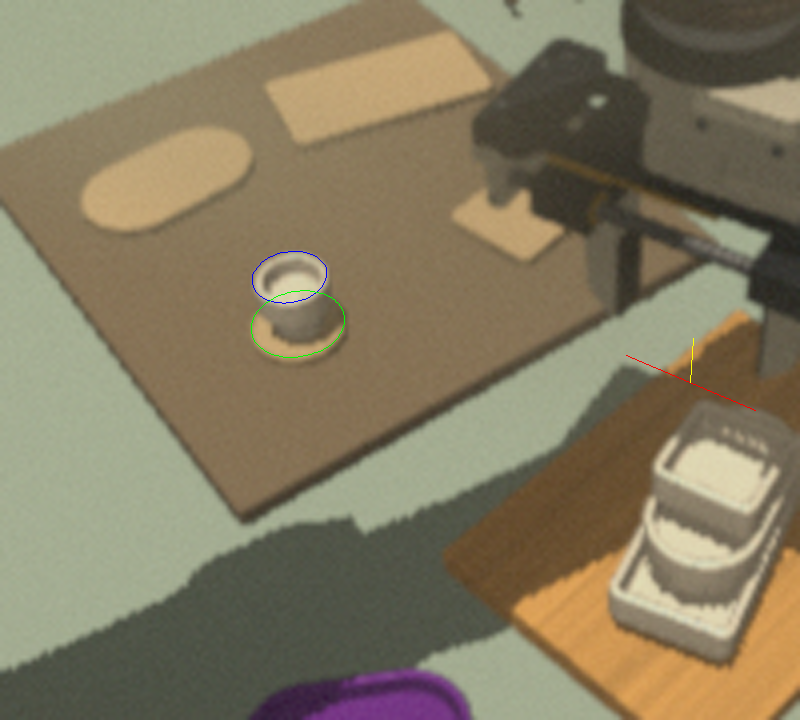

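View pics/t15.png

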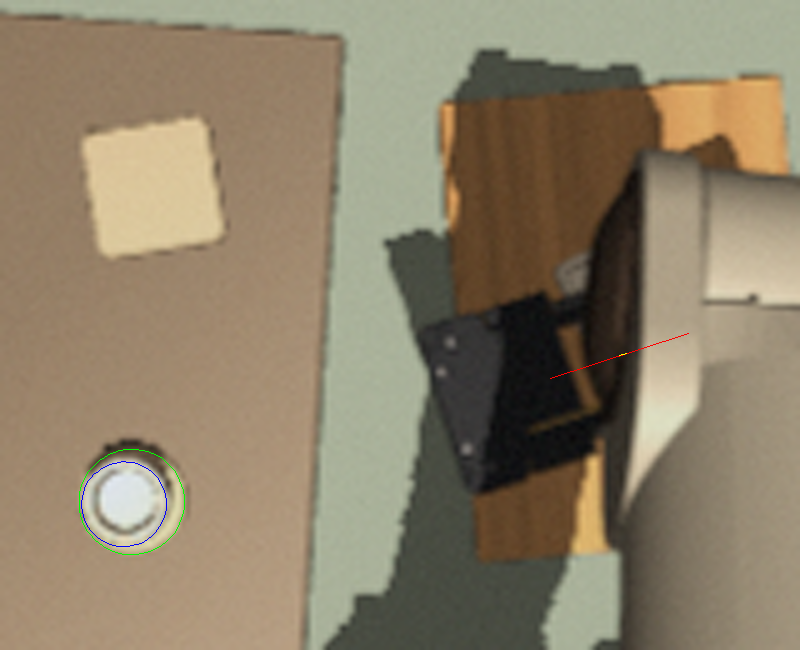

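```bash

python3 -c "
from h import *
f=grab('side'); np.save('pics/s16.npy',f,allow_pickle=True); save(f,'s16.png',(325,225,405,315),8)
c,s=np.cos(np.radians(17)),np.sin(np.radians(17))
q=[(521+27*(a*c-b*s),-181+27*(a*s+b*c),98) for a,b in ((1,1),(-1,1),(-1,-1),(1,-1))]
mark(f,[(q,(0,0,255))],'s16m.png',(325,225,405,315),8)"
```

```text
(no output)
```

View pics/s16m.png

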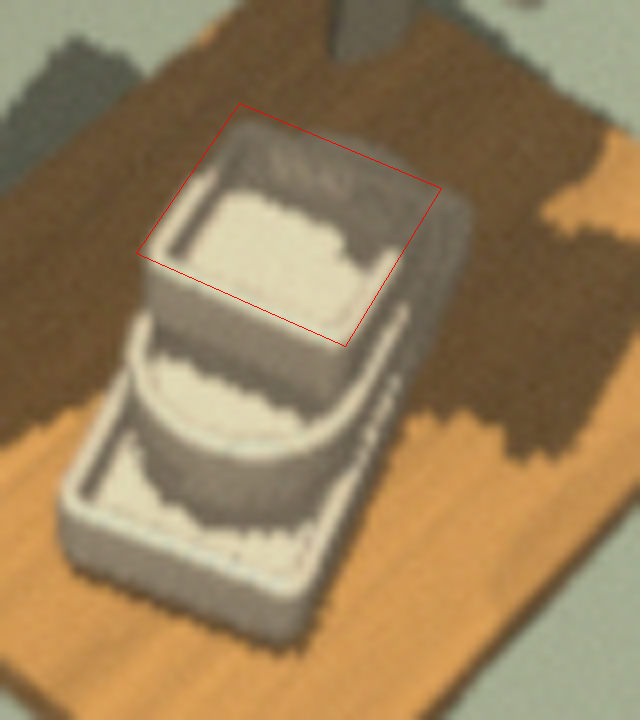

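```bash

python3 -c "
from h import *
f=np.load('pics/s16.npy',allow_pickle=True).item()
L,F,B,R=[ray(f,325+(u+.5)/8-.5,225+(v+.5)/8-.5,98)[:2] for u,v in ((146,260),(350,348),(240,115),(432,193))]
a=lambda d:round(np.degrees(np.arctan2(d[1],d[0])),1)
print(L,F,B,R,a(F-L),a(B-L),a(R-F),a(R-B),(F+B)/2,(L+R)/2,np.linalg.norm(F-L),np.linalg.norm(B-L))"
```

```text
[ 487.63317638 -165.96969572] [ 503.5476838  -215.56375076] [ 536.31316128 -150.02940906] [ 551.84196937 -198.31726804] -72.2 18.1 19.7 -72.2 [ 519.93042254 -182.79657991] [ 519.73757287 -182.14348188] 52.08494833012666 51.2233703334134
```

>>> {"method": "carry_out", "body": {
  "deltas": [
    {"slide": [0, -1.5, 0], "spin": 0.01},
    {"slide": [-0.2, -3, 0], "spin": 0.02},
    {"slide": [-0.2, -3, -2], "spin": 0.02},
    {"slide": [-0.2, -3, -4], "spin": 0.02},
    {"slide": [-0.2, -3, -4], "spin": 0.02}
  ],
  "jaw": 0.8
}}

```text
clock: 16.95
position: [518.1, -173.4, 79.6]
tool_rot: [-1.84, -2.535, -0.001]
force: [-0.2, 0.9, -0.4]
grip_width: 82.1
```

```bash

python3 -c "
from h import *
look('s17.png')"
```

```text
[ 518.1 -173.4   79.6] 108.06 82.1 [-0.2  0.9 -0.4] 0.038 16.95
```

View pics/s17.png

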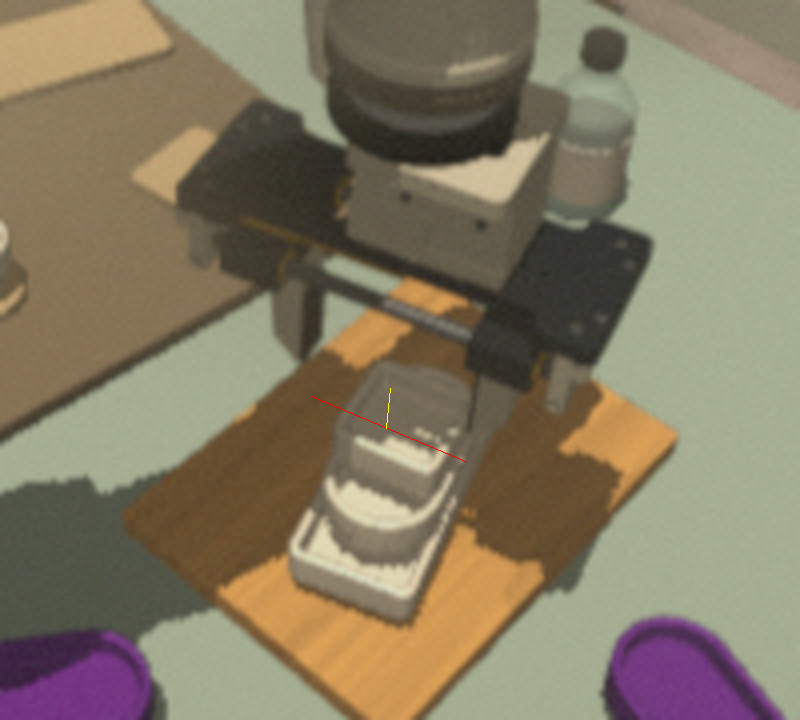

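>>> {"method": "carry_out", "body": {
  "deltas": [
    {"slide": [0.2, -0.8, 0], "spin": 0},
    {"slide": [0.2, -0.8, 0], "spin": 0},
    {"slide": [0.2, -0.8, 0], "spin": 0}
  ]
}}

```text
clock: 17.3
position: [522.0, -182.2, 81.9]
tool_rot: [-1.842, -2.538, -0.003]
force: [0.1, -0.0, 0.7]
grip_width: 82.5
```

>>> {"method": "carry_out", "body": {
  "deltas": [
    {"slide": [-0.1, 0.1, -1], "spin": 0},
    {"slide": [-0.1, 0.1, -2], "spin": 0},
    {"slide": [-0.1, 0.1, -3], "spin": 0},
    {"slide": [-0.1, 0.1, -3.9], "spin": 0},
    {"slide": [-0.1, 0.1, -3.9], "spin": 0}
  ]
}}

```text
clock: 17.8
position: [519.4, -180.7, 40.8]
tool_rot: [-1.84, -2.535, -0.001]
force: [-0.8, 0.1, -0.1]
grip_width: 82.4
```

>>> {"method": "carry_out", "body": {
  "deltas": [
    {"slide": [0, 0, 0], "spin": 0}
  ]
}}

```text
clock: 17.9
position: [519.4, -180.6, 40.5]
tool_rot: [-1.84, -2.535, -0.001]
force: [-0.8, -0.1, 0.4]
grip_width: 82.7
```

>>> {"method": "carry_out", "body": {
  "deltas": [
    {"slide": [0, 0, 0.1], "spin": 0},
    {"slide": [0, 0, 0.1], "spin": 0},
    {"slide": [0, 0, 0.1], "spin": 0},
    {"slide": [0, 0, 0.1], "spin": 0},
    {"slide": [0, 0, 0.1], "spin": 0}
  ],
  "jaw": 0.1
}}

```text
clock: 18.4
position: [519.7, -180.7, 41.8]
tool_rot: [-1.84, -2.535, -0.001]
force: [-0.5, 0.3, 1.2]
grip_width: 53.7
```

>>> {"method": "carry_out", "body": {
  "deltas": [
    {"slide": [0, 0, 0], "spin": 0},
    {"slide": [0, 0, 0], "spin": 0},
    {"slide": [0, 0, 0], "spin": 0}
  ],
  "jaw": -1
}}

```text
clock: 18.7
position: [519.6, -180.7, 41.8]
tool_rot: [-1.84, -2.535, -0.001]
force: [0.2, 0.0, -0.4]
grip_width: 53.7
```

>>> {"method": "carry_out", "body": {
  "deltas": [
    {"slide": [0, 0, 0.4], "spin": 0},
    {"slide": [0, 0, 1], "spin": 0},
    {"slide": [0, 0, 2], "spin": 0},
    {"slide": [0, 0, 3], "spin": 0},
    {"slide": [0, 0, 3], "spin": 0}
  ],
  "jaw": -1
}}

```text
clock: 19.2
position: [521.2, -181.2, 74.0]
tool_rot: [-1.842, -2.538, -0.003]
force: [0.7, -0.0, -1.3]
grip_width: 53.8
```

```bash

python3 -c "
from h import *
look('s18.png')"
```

```text
[ 521.2 -181.2   74. ] 108.05 53.8 [ 0.7 -0.  -1.3] 0.022 19.2
```

View pics/s18.png

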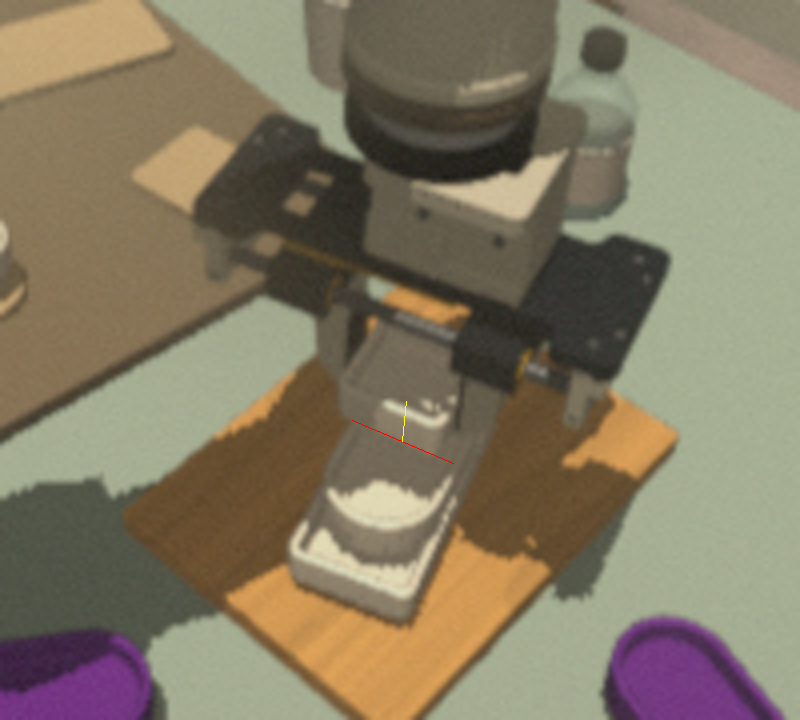

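>>> {"method": "carry_out", "body": {
  "deltas": [
    {"slide": [0.7, 2, 1.5], "spin": -0.02},
    {"slide": [2, 5.5, 2], "spin": -0.05},
    {"slide": [3.5, 9.5, 2], "spin": -0.09},
    {"slide": [5, 13.5, 2], "spin": -0.13},
    {"slide": [6.5, 17, 2], "spin": -0.17}
  ]
}}

```text
clock: 19.75
position: [585.8, -8.8, 93.1]
tool_rot: [-2.052, -2.371, -0.003]
force: [-0.1, -0.7, -1.1]
grip_width: 53.8
```

>>> {"method": "carry_out", "body": {
  "deltas": [
    {"slide": [1.2, 3, 0], "spin": 0},
    {"slide": [2.4, 6.2, 0], "spin": 0},
    {"slide": [3.2, 8.7, 0], "spin": 0},
    {"slide": [3.2, 8.7, -1], "spin": 0},
    {"slide": [3.2, 8.7, -2], "spin": 0}
  ]
}}

```text
clock: 20.25
position: [617.7, 79.0, 72.5]
tool_rot: [-2.049, -2.372, -0.003]
force: [0.1, -0.6, -1.9]
grip_width: 53.9
```

>>> {"method": "carry_out", "body": {
  "deltas": [
    {"slide": [0, 0, -0.5], "spin": 0},
    {"slide": [0, 0, -0.5], "spin": 0},
    {"slide": [0, 0, -0.5], "spin": 0}
  ]
}}

```text
clock: 20.55
position: [617.4, 77.6, 67.2]
tool_rot: [-2.051, -2.371, -0.002]
force: [0.4, -0.3, -0.9]
grip_width: 53.9
```

>>> {"method": "carry_out", "body": {
  "deltas": [
    {"slide": [0.1, 0, -1.5], "spin": 0},
    {"slide": [0.1, 0, -3], "spin": 0},
    {"slide": [0.1, 0, -4.5], "spin": 0},
    {"slide": [0.1, 0, -5.5], "spin": 0},
    {"slide": [0.1, 0, -5.5], "spin": 0}
  ]
}}

```text
clock: 21.05
position: [616.3, 77.4, 9.5]
tool_rot: [-2.049, -2.368, 0.003]
force: [0.0, 0.0, -2.2]
grip_width: 54.1
```

>>> {"method": "carry_out", "body": {
  "deltas": [
    {"slide": [0, 0, -0.2], "spin": 0},
    {"slide": [0, 0, -0.4], "spin": 0},
    {"slide": [0, 0, -0.4], "spin": 0}
  ]
}}

```text
clock: 21.35
position: [616.4, 77.4, 5.6]
tool_rot: [-2.049, -2.369, 0.003]
force: [0.6, 0.0, -1.3]
grip_width: 53.8
```

```bash

python3 -c "
from h import *
c,s=np.cos(np.radians(8.3)),np.sin(np.radians(8.3))
q=lambda w,z:[(618.5+w*(a*c-b*s),78+w*(a*s+b*c),z) for a,b in ((1,1),(-1,1),(-1,-1),(1,-1))]
look('s19.png',(230,120,390,250),5,extra=[(q(33,23),(255,0,0)),(q(27,63),(0,255,0))])"
```

```text
[616.4  77.4   5.6] 98.27 53.8 [ 0.6  0.  -1.3] 0.006 21.35
```

View pics/s19.png

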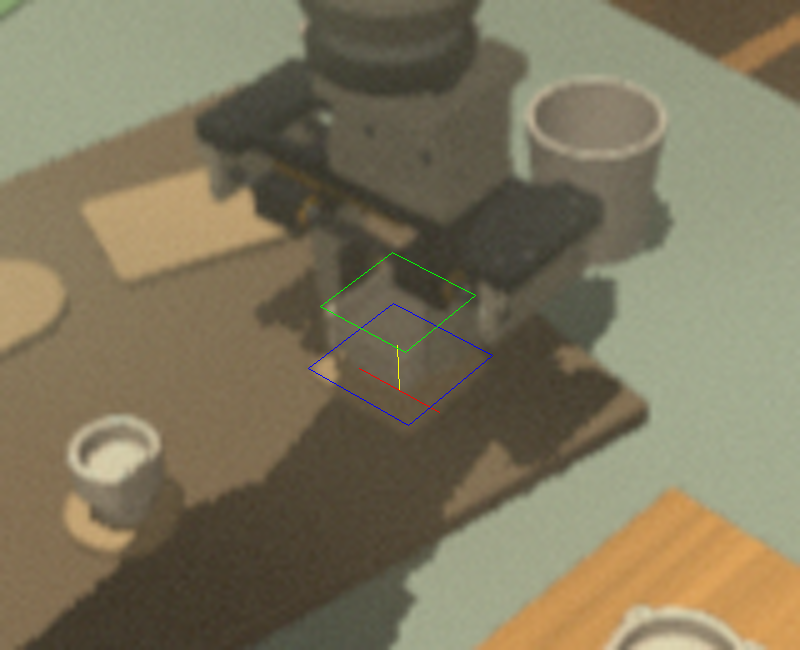

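>>> {"method": "carry_out", "body": {
  "deltas": [
    {"slide": [0.2, 0.05, 0.05], "spin": 0},
    {"slide": [0.2, 0.05, 0.05], "spin": 0}
  ]
}}

```text
clock: 21.6
position: [619.5, 78.2, 7.0]
tool_rot: [-2.05, -2.37, 0.001]
force: [0.0, 0.0, -0.2]
grip_width: 54.0
```

>>> {"method": "carry_out", "body": {
  "deltas": [
    {"slide": [0, 0, -0.1], "spin": 0},
    {"slide": [0, 0, -0.1], "spin": 0}
  ]
}}

```text
clock: 21.8
position: [619.6, 78.2, 6.1]
tool_rot: [-2.05, -2.37, 0.0]
force: [1.0, -1.0, -0.9]
grip_width: 53.5
```

>>> {"method": "carry_out", "body": {
  "deltas": [
    {"slide": [0, 0, -0.1], "spin": 0},
    {"slide": [0, 0, -0.1], "spin": 0}
  ]
}}

```text
clock: 22.0
position: [619.5, 78.1, 4.9]
tool_rot: [-2.05, -2.37, 0.001]
force: [0.9, 0.2, -1.6]
grip_width: 54.0
```

>>> {"method": "carry_out", "body": {
  "deltas": [
    {"slide": [-0.05, 0, -0.1], "spin": 0},
    {"slide": [-0.05, 0, -0.1], "spin": 0}
  ]
}}

```text
clock: 22.2
position: [619.6, 78.1, 4.9]
tool_rot: [-2.051, -2.37, -0.0]
force: [-1.0, -0.5, 4.2]
grip_width: 53.5
```

>>> {"method": "carry_out", "body": {
  "deltas": [
    {"slide": [0, 0, -0.1], "spin": 0},
    {"slide": [0, 0, -0.1], "spin": 0}
  ]
}}

```text
clock: 22.4
position: [619.6, 78.1, 4.8]
tool_rot: [-2.051, -2.37, -0.0]
force: [-2.3, -0.6, 7.6]
grip_width: 53.8
```

Contact came at 4.9, as predicted. I release and go back for the oval.

>>> {"method": "carry_out", "body": {
  "deltas": [
    {"slide": [0, 0, 0.05], "spin": 0},
    {"slide": [0, 0, 0.05], "spin": 0},
    {"slide": [0, 0, 0.05], "spin": 0},
    {"slide": [0, 0, 0.05], "spin": 0}
  ],
  "jaw": 0.75
}}

```text
clock: 22.8
position: [619.5, 78.1, 5.2]
tool_rot: [-2.051, -2.37, -0.0]
force: [0.6, 0.2, 0.3]
grip_width: 78.7
```

>>> {"method": "carry_out", "body": {
  "deltas": [
    {"slide": [0, 0, 1], "spin": 0},
    {"slide": [0, 0, 4], "spin": 0},
    {"slide": [0, 0, 8], "spin": 0},
    {"slide": [-1, -4, 10], "spin": 0.1},
    {"slide": [-2, -8, 10], "spin": 0.2}
  ]
}}

```text
clock: 23.3
position: [602.9, -0.4, 110.1]
tool_rot: [-1.797, -2.576, -0.007]
force: [0.3, -1.1, -0.2]
grip_width: 80.7
```

>>> {"method": "carry_out", "body": {
  "deltas": [
    {"slide": [-1, -4, 0], "spin": 0.05},
    {"slide": [-2, -8, 0], "spin": 0.05},
    {"slide": [-4, -10, 0], "spin": 0.05},
    {"slide": [-6, -10, 0], "spin": 0.05},
    {"slide": [-6, -10, 0], "spin": 0.05}
  ]
}}

```text
clock: 23.8
position: [540.3, -102.0, 110.4]
tool_rot: [-1.735, -2.616, -0.004]
force: [1.0, 1.0, 0.2]
grip_width: 80.2
```

```bash

python3 -c "
from h import *
c,s=np.cos(np.radians(8.3)),np.sin(np.radians(8.3))
q=lambda w,z:[(618.5+w*(a*c-b*s),78+w*(a*s+b*c),z) for a,b in ((1,1),(-1,1),(-1,-1),(1,-1))]
E=[(q(33,23),(255,0,0)),(q(27,61),(0,255,0))]
look('s20.png',(230,140,410,310),4,extra=E)
look('t20.png',(230,130,390,260),5,'top',extra=E)"
```

```text
[ 540.3 -102.   110.4] 112.9 80.2 [1.  1.  0.2] 0.058 23.8
[ 542.4 -101.   110.7] 113.0 80.1 [ 0.3  0.7 -0.1] 0.045 23.85
```

View pics/s20.png

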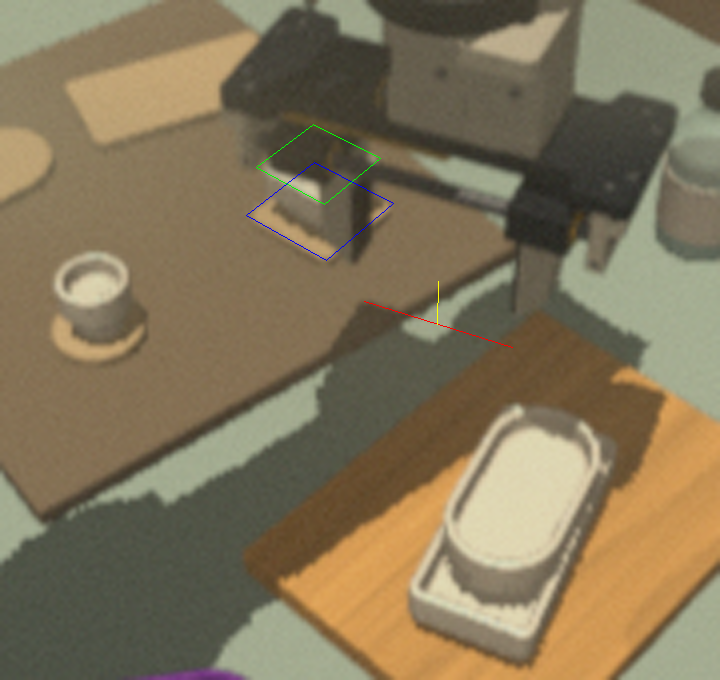

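View pics/t20.png

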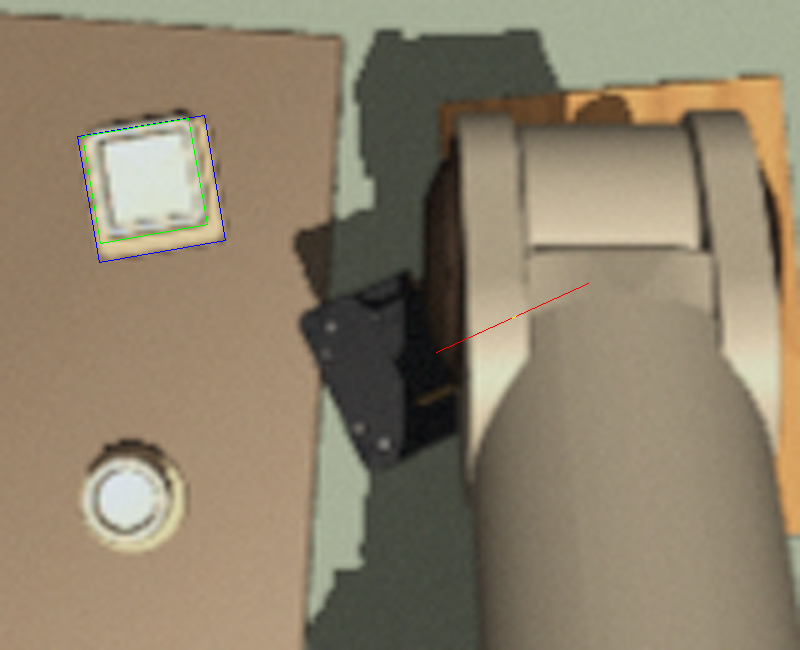

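```bash
cat >> h.py <<'E'
def stad(x,y,z,L,W,yw):
    r=W/2;h=L/2-r;a=np.linspace(-np.pi/2,np.pi/2,20)
    p=[(h+r*np.cos(t),r*np.sin(t)) for t in a]+[(-h-r*np.cos(t),-r*np.sin(t)) for t in a]
    c,s=np.cos(np.radians(yw)),np.sin(np.radians(yw)); return [(x+u*c-v*s,y+u*s+v*c,z) for u,v in p]
def rect(x,y,z,L,W,yw):
    c,s=np.cos(np.radians(yw)),np.sin(np.radians(yw)); return [(x+u*c-v*s,y+u*s+v*c,z) for u,v in ((L/2,W/2),(-L/2,W/2),(-L/2,-W/2),(L/2,-W/2))]
E
python3 -c "
from h import *
f=grab('side'); np.save('pics/s21.npy',f,allow_pickle=True)
mark(f,[(stad(521,-182,74,104,58,20),(0,0,255)),(rect(521,-182,50,132,64,22),(255,0,0))],'s21.png',(325,230,395,310),9)"
```

```text
(no output)
```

View pics/s21.png

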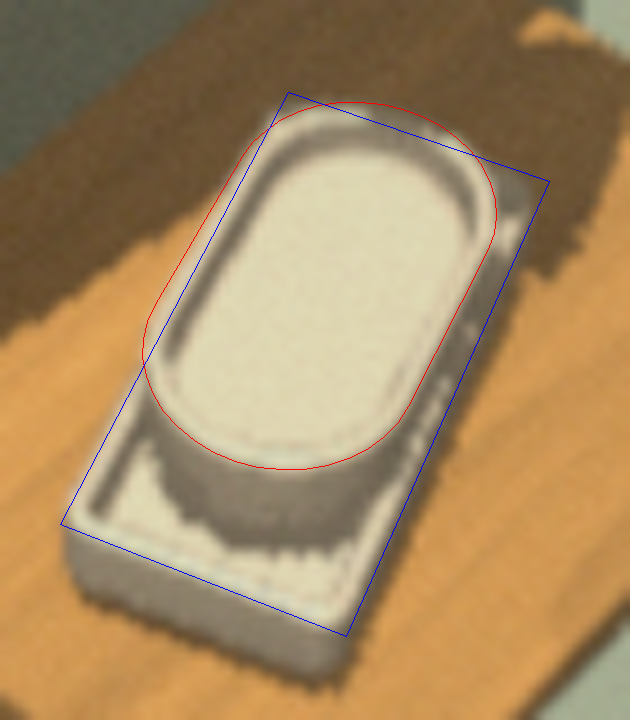

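>>> {"method": "carry_out", "body": {
  "deltas": [
    {"slide": [-1, -3, 0], "spin": -0.03},
    {"slide": [-2, -6, 0], "spin": -0.05},
    {"slide": [-2.2, -8.1, -1], "spin": -0.05},
    {"slide": [-2.2, -8.1, -2], "spin": -0.05},
    {"slide": [-2.2, -8.1, -2], "spin": -0.05}
  ],
  "jaw": 0.9
}}

```text
clock: 24.45
position: [522.1, -179.6, 89.4]
tool_rot: [-1.795, -2.577, -0.009]
force: [-0.8, -0.6, -0.8]
grip_width: 87.2
```

>>> {"method": "carry_out", "body": {
  "deltas": [
    {"slide": [0, 0, 0], "spin": 0},
    {"slide": [0, 0, 0], "spin": 0}
  ]
}}

```text
clock: 24.65
position: [523.0, -177.5, 89.6]
tool_rot: [-1.791, -2.579, -0.011]
force: [0.3, 0.5, -0.3]
grip_width: 87.0
```

>>> {"method": "carry_out", "body": {
  "deltas": [
    {"slide": [-0.1, -0.35, -1], "spin": 0},
    {"slide": [-0.1, -0.35, -2.5], "spin": 0},
    {"slide": [-0.1, -0.35, -4], "spin": 0},
    {"slide": [-0.1, -0.35, -4.5], "spin": 0},
    {"slide": [-0.1, -0.35, -4.5], "spin": 0}
  ]
}}

```text
clock: 25.15
position: [520.6, -180.5, 42.8]
tool_rot: [-1.789, -2.576, -0.009]
force: [-0.4, 0.3, -0.4]
grip_width: 87.5
```

```bash

python3 -c "
from h import *
look('s22.png')"
```

```text
[ 520.6 -180.5   42.8] 110.46 87.5 [-0.4  0.3 -0.4] 0.023 25.15
```

View pics/s22.png

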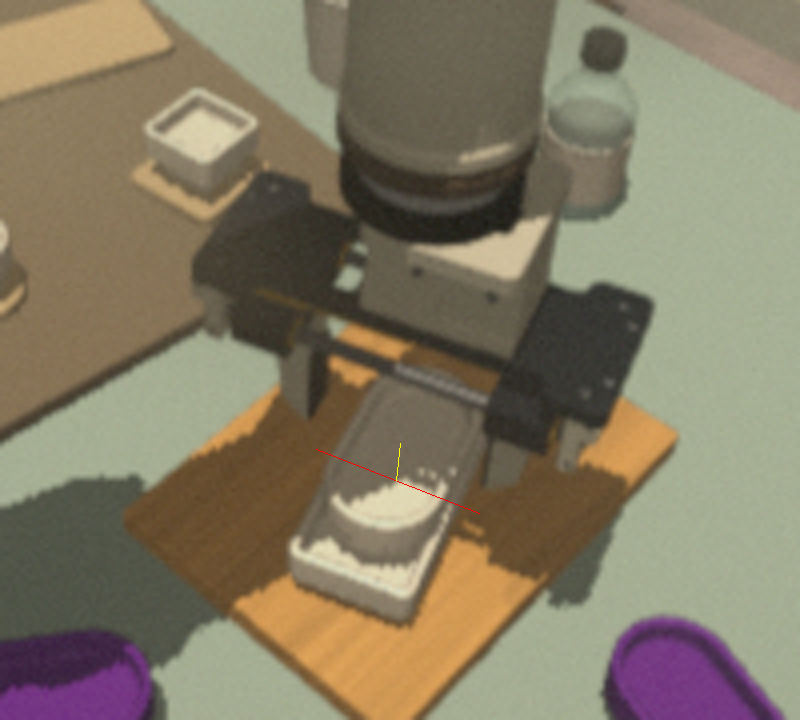

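Fingers straddle the oval (tips at about (305,410) and (495,485)). The square is well seated on its setter at (205,150). I continue down to tip z of about 53.5.

>>> {"method": "carry_out", "body": {
  "deltas": [
    {"slide": [0.1, 0, -1], "spin": 0},
    {"slide": [0.1, 0, -2], "spin": 0},
    {"slide": [0.1, 0, -2.4], "spin": 0},
    {"slide": [0.1, 0, -2.4], "spin": 0}
  ]
}}

```text
clock: 25.6
position: [521.5, -180.4, 18.7]
tool_rot: [-1.789, -2.576, -0.009]
force: [0.8, -0.3, -0.2]
grip_width: 87.0
```

>>> {"method": "carry_out", "body": {
  "deltas": [
    {"slide": [0, 0, 0], "spin": 0},
    {"slide": [0, 0, 0], "spin": 0},
    {"slide": [0, 0, 0], "spin": 0},
    {"slide": [0, 0, 0], "spin": 0},
    {"slide": [0, 0, 0], "spin": 0}
  ],
  "jaw": 0.2
}}

```text
clock: 26.1
position: [521.8, -180.5, 19.0]
tool_rot: [-1.789, -2.577, -0.01]
force: [-0.7, 0.5, 0.7]
grip_width: 57.7
```

>>> {"method": "carry_out", "body": {
  "deltas": [
    {"slide": [0, 0, 0], "spin": 0},
    {"slide": [0, 0, 0], "spin": 0},
    {"slide": [0, 0, 0], "spin": 0}
  ],
  "jaw": -1
}}

```text
clock: 26.4
position: [521.8, -180.5, 19.0]
tool_rot: [-1.789, -2.577, -0.009]
force: [0.7, 0.3, -0.3]
grip_width: 57.7
```

>>> {"method": "carry_out", "body": {
  "deltas": [
    {"slide": [0, 0, 0.4], "spin": 0},
    {"slide": [0, 0, 1.2], "spin": 0},
    {"slide": [0, 0, 2.5], "spin": 0},
    {"slide": [0, 0, 4.5], "spin": 0},
    {"slide": [0, 0, 6], "spin": 0}
  ]
}}

```text
clock: 26.9
position: [522.5, -180.7, 81.1]
tool_rot: [-1.79, -2.578, -0.01]
force: [1.1, 0.2, -0.9]
grip_width: 57.8
```

>>> {"method": "carry_out", "body": {
  "deltas": [
    {"slide": [0, 0, 1.5], "spin": 0},
    {"slide": [0, 0, 1.5], "spin": 0},
    {"slide": [0, 0, 1.5], "spin": 0}
  ]
}}

```text
clock: 27.2
position: [522.8, -180.9, 96.7]
tool_rot: [-1.791, -2.579, -0.011]
force: [-0.3, 1.1, -2.0]
grip_width: 57.6
```

```bash

python3 -c "
from h import *
look('s23.png')"
```

```text
[ 522.8 -180.9   96.7] 110.46 57.6 [-0.3  1.1 -2. ] 0.025 27.2
```

View pics/s23.png

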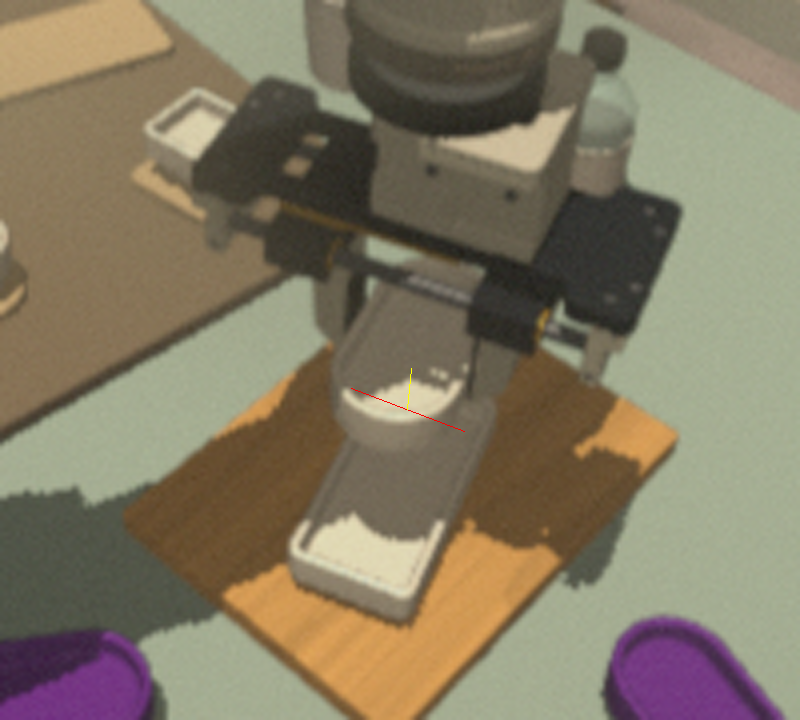

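>>> {"method": "carry_out", "body": {
  "deltas": [
    {"slide": [-0.3, 2, 0], "spin": 0},
    {"slide": [-0.6, 5.5, 0], "spin": -0.03},
    {"slide": [-1, 9.5, 0], "spin": -0.07},
    {"slide": [-1.4, 13.5, 0], "spin": -0.11},
    {"slide": [-1.8, 17.5, 0], "spin": -0.15}
  ]
}}

```text
clock: 27.75
position: [502.9, -4.4, 94.9]
tool_rot: [-1.98, -2.434, -0.009]
force: [0.5, 0.4, -2.1]
grip_width: 57.5
```

>>> {"method": "carry_out", "body": {
  "deltas": [
    {"slide": [-0.4, 4, 0], "spin": -0.04},
    {"slide": [-0.8, 8, 0], "spin": -0.08},
    {"slide": [-1.2, 12, 0], "spin": -0.12},
    {"slide": [-1.6, 16, 0], "spin": -0.16},
    {"slide": [-2, 20, 0], "spin": -0.2}
  ]
}}

```text
clock: 28.25
position: [481.7, 196.9, 93.8]
tool_rot: [-2.215, -2.222, -0.007]
force: [1.0, 0.6, -1.8]
grip_width: 57.7
```

>>> {"method": "carry_out", "body": {
  "deltas": [
    {"slide": [-0.4, 3, 0], "spin": -0.01},
    {"slide": [-0.9, 6.4, 0], "spin": -0.02},
    {"slide": [-0.9, 6.4, 0], "spin": -0.02},
    {"slide": [-0.9, 6.4, 0], "spin": -0.02}
  ]
}}

```text
clock: 28.65
position: [471.4, 261.4, 92.7]
tool_rot: [-2.233, -2.202, -0.004]
force: [0.8, 0.6, -1.9]
grip_width: 57.9
```

>>> {"method": "carry_out", "body": {
  "deltas": [
    {"slide": [0.3, -0.1, -1.5], "spin": 0},
    {"slide": [0.3, -0.1, -3.5], "spin": 0},
    {"slide": [0.3, -0.1, -5.5], "spin": 0},
    {"slide": [0.3, -0.1, -7], "spin": 0},
    {"slide": [0.3, -0.1, -7.7], "spin": 0}
  ]
}}

```text
clock: 29.15
position: [473.4, 258.1, 13.3]
tool_rot: [-2.235, -2.2, 0.002]
force: [0.3, 0.1, -1.9]
grip_width: 57.8
```

>>> {"method": "carry_out", "body": {
  "deltas": [
    {"slide": [0, 0, 0], "spin": 0}
  ]
}}

```text
clock: 29.25
position: [472.9, 257.3, 12.0]
tool_rot: [-2.235, -2.198, 0.005]
force: [0.0, 0.3, -1.9]
grip_width: 57.5
```

```bash

python3 -c "
from h import *
E=[(stad(474.3,260.3,23,116,70,-1),(255,0,0)),(stad(474.3,260.3,70,104,58,-1),(0,255,0))]
look('s24.png',(140,110,300,240),5,extra=E)
look('t24.png',(140,150,270,260),6,'top',extra=E)"
```

```text
[472.9 257.3  12. ] 89.05 57.5 [ 0.   0.3 -1.9] 0.01 29.25
[473.  257.1  12.4] 89.04 57.8 [-0.5  0.2 -2.3] 0.021 29.3
```

View pics/s24.png

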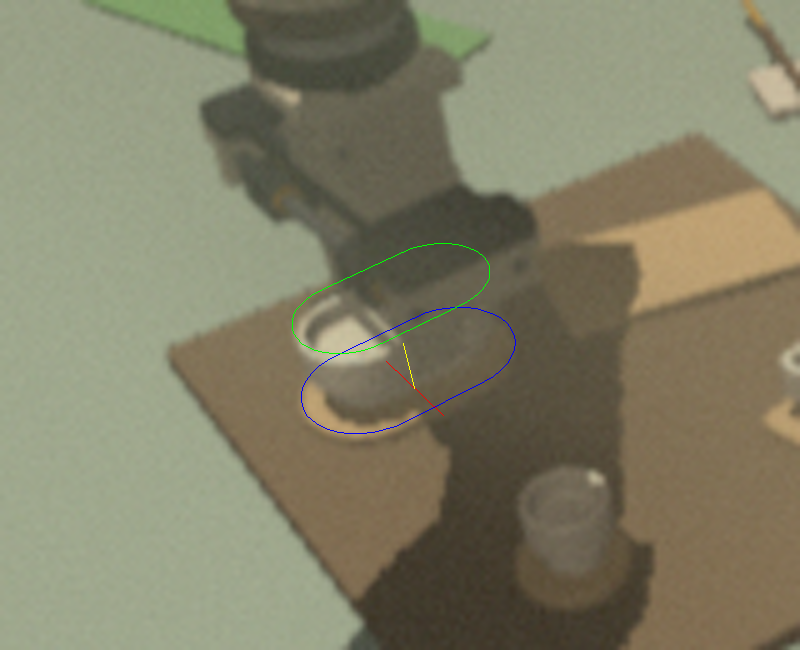

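View pics/t24.png

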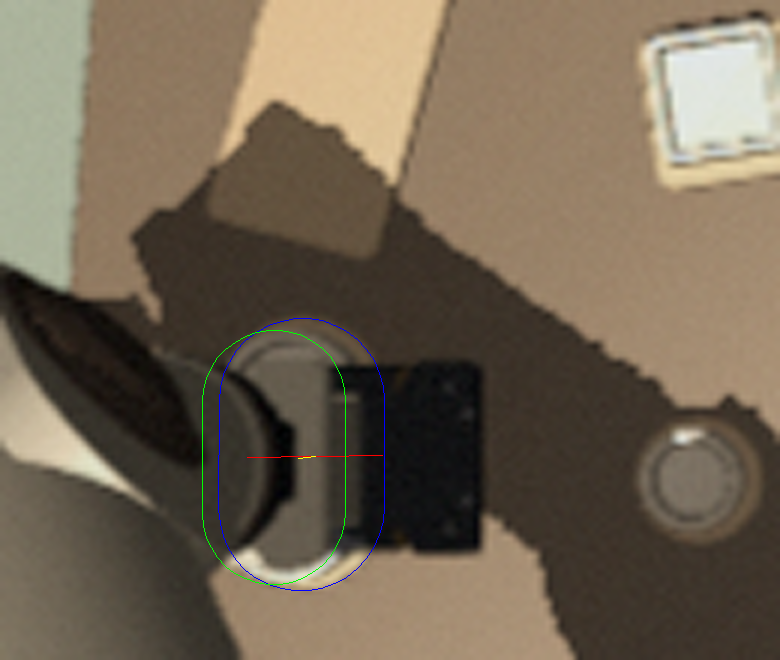

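>>> {"method": "carry_out", "body": {
  "deltas": [
    {"slide": [0.15, 0.4, 0.1], "spin": 0},
    {"slide": [0.15, 0.4, 0.1], "spin": 0},
    {"slide": [0.15, 0.4, 0], "spin": 0}
  ]
}}

```text
clock: 29.65
position: [475.7, 262.2, 13.9]
tool_rot: [-2.236, -2.199, 0.001]
force: [-0.2, 0.4, -1.0]
grip_width: 57.8
```

>>> {"method": "carry_out", "body": {
  "deltas": [
    {"slide": [0, 0, -0.3], "spin": 0},
    {"slide": [0, 0, -0.5], "spin": 0},
    {"slide": [0, 0, -0.5], "spin": 0}
  ]
}}

```text
clock: 29.95
position: [475.4, 262.0, 8.6]
tool_rot: [-2.235, -2.199, 0.002]
force: [0.8, -0.1, -1.3]
grip_width: 57.9
```

>>> {"method": "carry_out", "body": {
  "deltas": [
    {"slide": [0, 0, -0.1], "spin": 0},
    {"slide": [0, 0, -0.1], "spin": 0}
  ]
}}

```text
clock: 30.15
position: [475.2, 261.9, 7.3]
tool_rot: [-2.235, -2.199, 0.002]
force: [0.0, -0.1, -1.3]
grip_width: 57.8
```

>>> {"method": "carry_out", "body": {
  "deltas": [
    {"slide": [-0.05, -0.1, -0.1], "spin": 0},
    {"slide": [-0.05, -0.1, -0.1], "spin": 0}
  ]
}}

```text
clock: 30.35
position: [474.6, 260.8, 6.3]
tool_rot: [-2.235, -2.199, 0.002]
force: [0.2, 0.5, -0.9]
grip_width: 57.6
```

>>> {"method": "carry_out", "body": {
  "deltas": [
    {"slide": [0, 0, -0.1], "spin": 0},
    {"slide": [0, 0, -0.1], "spin": 0}
  ]
}}

```text
clock: 30.55
position: [474.6, 260.7, 6.1]
tool_rot: [-2.236, -2.199, 0.003]
force: [-2.7, -0.8, 7.3]
grip_width: 57.7
```

Contact came at 6.1, against a prediction of 6.0. I release.

>>> {"method": "carry_out", "body": {
  "deltas": [
    {"slide": [0, 0, 0.05], "spin": 0},
    {"slide": [0, 0, 0.05], "spin": 0},
    {"slide": [0, 0, 0.05], "spin": 0},
    {"slide": [0, 0, 0.05], "spin": 0}
  ],
  "jaw": 0.9
}}

```text
clock: 30.95
position: [474.7, 260.8, 6.5]
tool_rot: [-2.236, -2.199, 0.003]
force: [-0.4, 0.4, 0.2]
grip_width: 84.8
```

>>> {"method": "carry_out", "body": {
  "deltas": [
    {"slide": [0, 0, 1], "spin": 0},
    {"slide": [0, 0, 4], "spin": 0},
    {"slide": [0, 0, 8], "spin": 0},
    {"slide": [0.5, -4, 10], "spin": 0.1},
    {"slide": [1, -8, 10], "spin": 0.2}
  ]
}}

```text
clock: 31.45
position: [487.3, 182.7, 110.7]
tool_rot: [-1.998, -2.423, -0.007]
force: [1.6, -1.0, -0.2]
grip_width: 87.0
```

>>> {"method": "carry_out", "body": {
  "deltas": [
    {"slide": [0.5, -4, 0], "spin": 0.1},
    {"slide": [1, -8, 0], "spin": 0.2},
    {"slide": [1.5, -12, 0], "spin": 0.2},
    {"slide": [2, -16, 0], "spin": 0.2},
    {"slide": [2.5, -20, 0], "spin": 0.2}
  ]
}}

```text
clock: 31.95
position: [512.6, -19.0, 111.6]
tool_rot: [-1.746, -2.61, -0.008]
force: [0.6, -0.3, 0.7]
grip_width: 87.3
```

```bash

python3 -c "
from h import *
E=[(stad(474.3,260.3,23,116,70,-1),(255,0,0)),(stad(474.3,260.3,61,104,58,-1),(0,255,0))]
look('s25.png',(140,110,300,240),5,extra=E)
look('t25.png',(140,150,270,260),6,'top',extra=E)
f=grab('side');mark(f,[(rect(521,-182,50,132,64,22),(255,0,0))],'s26.png',(310,230,410,330),7)"
```

```text
[512.6 -19.  111.6] 112.45 87.3 [ 0.6 -0.3  0.7] 0.832 31.95
[513.2 -28.  111.4] 111.97 87.2 [ 0.1 -7.1 -0.2] 0.153 32.0
```

View pics/s25.png

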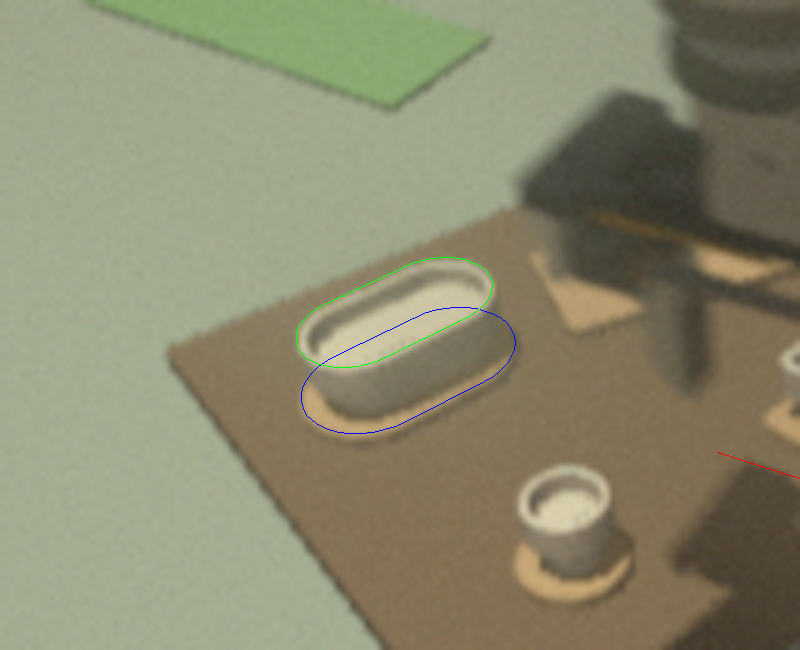

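View pics/t25.png

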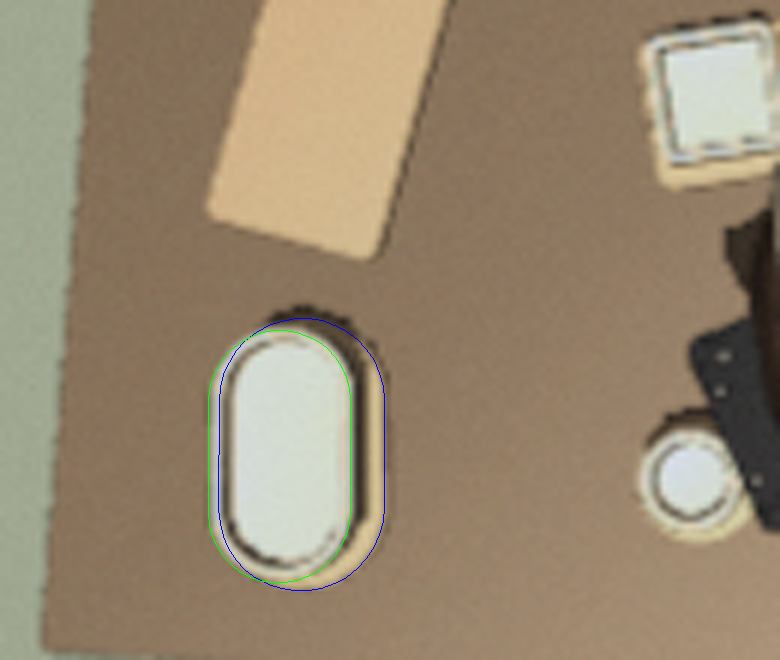

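View pics/s26.png

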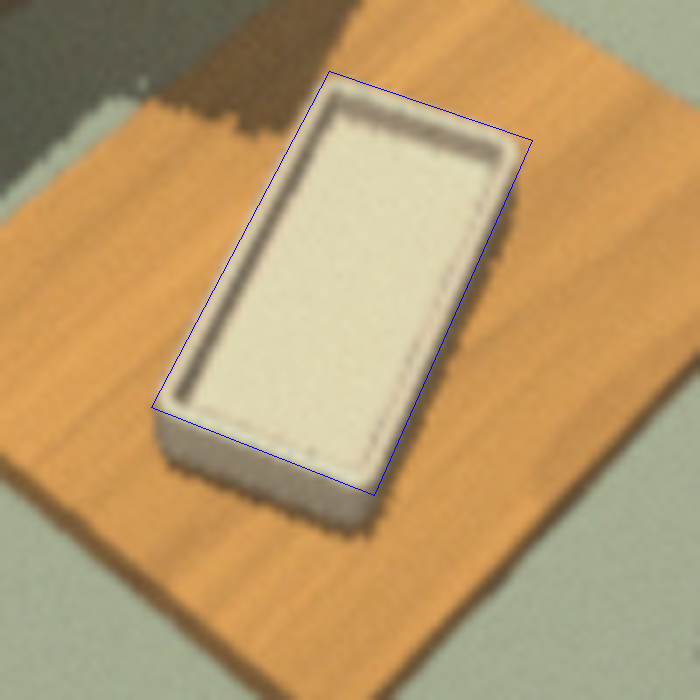

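>>> {"method": "carry_out", "body": {
  "deltas": [
    {"slide": [0.2, -4, 0], "spin": 0},
    {"slide": [0.4, -8, 0], "spin": 0},
    {"slide": [0.7, -12, 0], "spin": 0},
    {"slide": [0.8, -15, -1], "spin": 0},
    {"slide": [0.8, -15, -2], "spin": 0}
  ],
  "jaw": 1
}}

```text
clock: 32.6
position: [521.0, -175.6, 91.7]
tool_rot: [1.761, 2.599, 0.004]
force: [-0.0, 0.6, -0.1]
grip_width: 91.6
```

>>> {"method": "carry_out", "body": {
  "deltas": [
    {"slide": [0, 0, 0], "spin": 0},
    {"slide": [0, 0, 0], "spin": 0}
  ]
}}

```text
clock: 32.8
position: [521.2, -173.7, 91.8]
tool_rot: [1.759, 2.602, 0.005]
force: [0.1, -0.2, 1.1]
grip_width: 91.8
```

>>> {"method": "carry_out", "body": {
  "deltas": [
    {"slide": [0.05, -0.75, 0], "spin": 0},
    {"slide": [0.1, -0.75, -2], "spin": 0},
    {"slide": [0.1, -0.75, -4], "spin": 0},
    {"slide": [0.1, -0.75, -6], "spin": 0},
    {"slide": [0.1, -0.75, -6], "spin": 0}
  ]
}}

```text
clock: 33.3
position: [520.5, -179.7, 30.0]
tool_rot: [-1.756, -2.601, -0.004]
force: [-0.4, -0.1, -0.3]
grip_width: 91.7
```

```bash

python3 -c "
from h import *
look('s27.png')"
```

```text
[ 520.5 -179.7   30. ] 111.97 91.7 [-0.4 -0.1 -0.3] 0.036 33.3
```

View pics/s27.png

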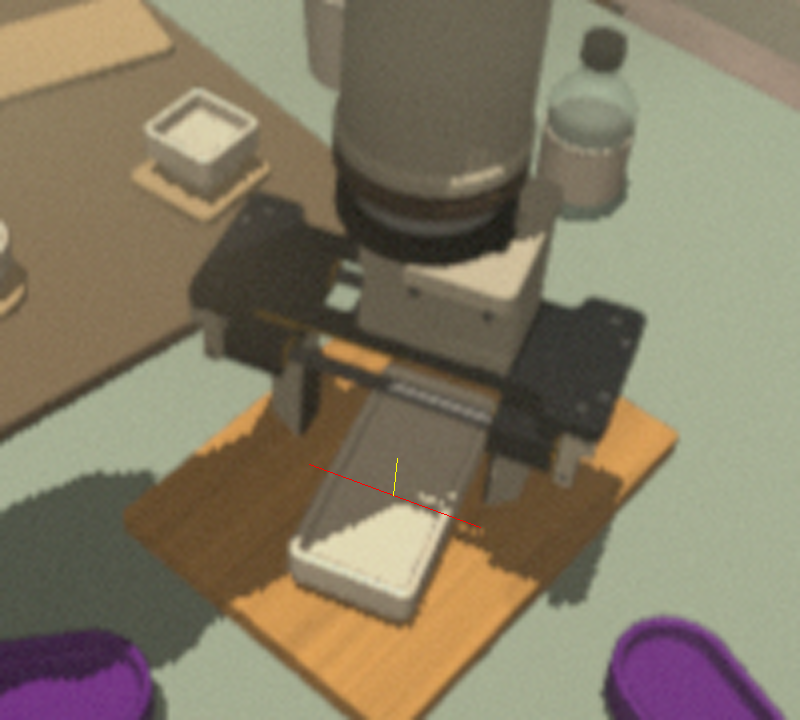

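>>> {"method": "carry_out", "body": {
  "deltas": [
    {"slide": [0.1, -0.1, -1], "spin": 0},
    {"slide": [0.1, -0.1, -2], "spin": 0},
    {"slide": [0.1, -0.1, -3], "spin": 0},
    {"slide": [0.1, -0.1, -3.7], "spin": 0},
    {"slide": [0.1, -0.1, -3.7], "spin": 0}
  ]
}}

```text
clock: 33.85
position: [521.4, -180.8, -7.0]
tool_rot: [-1.756, -2.601, -0.003]
force: [-0.2, -0.4, 0.2]
grip_width: 91.8
```

>>> {"method": "carry_out", "body": {
  "deltas": [
    {"slide": [0, 0, 0], "spin": 0},
    {"slide": [0, 0, 0], "spin": 0},
    {"slide": [0, 0, 0], "spin": 0},
    {"slide": [0, 0, 0], "spin": 0},
    {"slide": [0, 0, 0], "spin": 0}
  ],
  "jaw": 0.3
}}

```text
clock: 34.35
position: [521.6, -180.6, -6.6]
tool_rot: [-1.756, -2.601, -0.004]
force: [-0.7, 1.0, 1.8]
grip_width: 63.8
```

>>> {"method": "carry_out", "body": {
  "deltas": [
    {"slide": [0, 0, 0], "spin": 0},
    {"slide": [0, 0, 0], "spin": 0},
    {"slide": [0, 0, 0], "spin": 0}
  ],
  "jaw": -1
}}

```text
clock: 34.65
position: [521.5, -180.6, -6.6]
tool_rot: [-1.756, -2.601, -0.004]
force: [0.1, -0.3, -0.1]
grip_width: 63.7
```

>>> {"method": "carry_out", "body": {
  "deltas": [
    {"slide": [0, 0, 0.4], "spin": 0},
    {"slide": [0, 0, 1.5], "spin": 0},
    {"slide": [0, 0, 3.5], "spin": 0},
    {"slide": [0, 0, 6.5], "spin": 0},
    {"slide": [0, 0, 9], "spin": 0}
  ]
}}

```text
clock: 35.15
position: [521.7, -180.6, 85.2]
tool_rot: [-1.756, -2.602, -0.004]
force: [1.1, 0.4, -1.8]
grip_width: 64.0
```

```bash

python3 -c "
from h import *
look('s28.png')"
```

```text
[ 521.7 -180.6   85.2] 111.97 64.0 [ 1.1  0.4 -1.8] 0.489 35.15
```

View pics/s28.png

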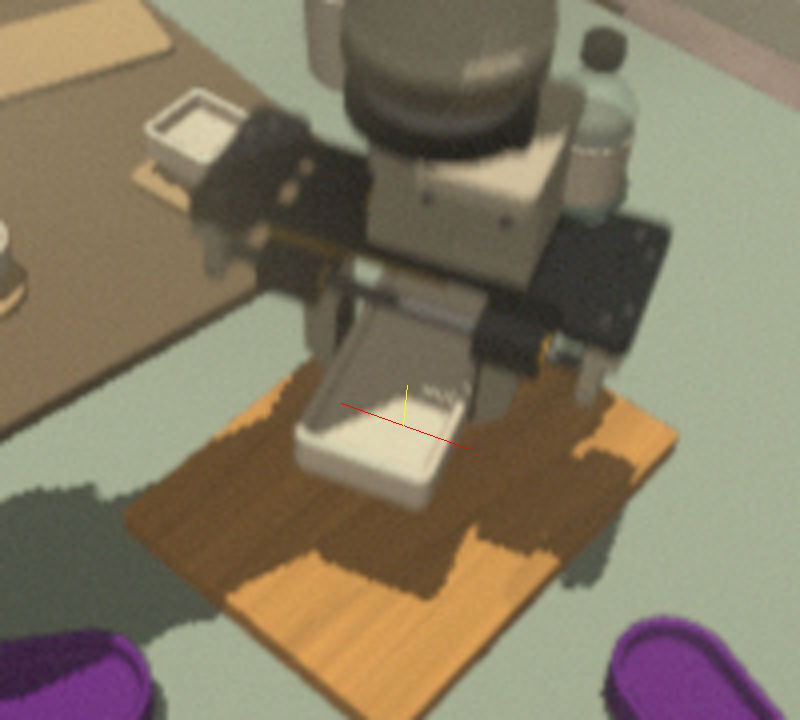

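>>> {"method": "carry_out", "body": {
  "deltas": [
    {"slide": [0.5, 2, 0.5], "spin": -0.02},
    {"slide": [1.4, 5.5, 1], "spin": -0.06},
    {"slide": [2.4, 9.5, 1], "spin": -0.11},
    {"slide": [3.5, 13.5, 1], "spin": -0.17},
    {"slide": [4.5, 17.5, 1], "spin": -0.23}
  ]
}}

```text
clock: 35.7
position: [569.9, -5.3, 99.9]
tool_rot: [2.045, 2.378, 0.006]
force: [-0.4, 0.7, -2.2]
grip_width: 63.9
```

>>> {"method": "carry_out", "body": {
  "deltas": [
    {"slide": [1, 4, 0], "spin": -0.06},
    {"slide": [2, 8, 0], "spin": -0.13},
    {"slide": [3, 12, 0], "spin": -0.2},
    {"slide": [4, 16, 0], "spin": -0.27},
    {"slide": [5, 19, 0], "spin": -0.34}
  ]
}}

```text
clock: 36.2
position: [619.6, 188.5, 100.1]
tool_rot: [2.419, 1.998, 0.006]
force: [1.5, 0.3, -2.3]
grip_width: 63.9
```

>>> {"method": "carry_out", "body": {
  "deltas": [
    {"slide": [0.6, 2, 0], "spin": -0.04},
    {"slide": [1.3, 4.5, 0], "spin": -0.08},
    {"slide": [1.6, 5.8, 0], "spin": -0.1},
    {"slide": [1.6, 5.8, 0], "spin": -0.1}
  ]
}}

```text
clock: 36.6
position: [634.9, 250.3, 100.1]
tool_rot: [2.513, 1.881, 0.008]
force: [0.4, 0.0, -2.1]
grip_width: 63.9
```

>>> {"method": "carry_out", "body": {
  "deltas": [
    {"slide": [0, -0.5, -1.5], "spin": 0},
    {"slide": [0, -0.5, -3.5], "spin": 0},
    {"slide": [0, -0.5, -5.5], "spin": 0},
    {"slide": [0, -0.5, -7.5], "spin": 0},
    {"slide": [0, -0.5, -8.7], "spin": 0}
  ]
}}

```text
clock: 37.1
position: [633.3, 241.8, 10.1]
tool_rot: [2.515, 1.878, 0.001]
force: [0.4, 0.1, -2.8]
grip_width: 63.8
```

>>> {"method": "carry_out", "body": {
  "deltas": [
    {"slide": [0, 0, 0], "spin": 0}
  ]
}}

```text
clock: 37.2
position: [631.5, 239.7, 7.6]
tool_rot: [2.516, 1.878, -0.006]
force: [-0.6, 0.2, -3.4]
grip_width: 63.5
```

```bash

python3 -c "
from h import *
E=[(rect(634.7,244.5,23,144,76,-16.7),(255,0,0)),(rect(634.7,244.5,67,132,64,-16.7),(0,255,0))]
look('s29.png',(190,90,350,220),5,extra=E)
look('t29.png',(140,110,270,220),6,'top',extra=E)"
```

```text
[631.5 239.7   7.6] 73.47 63.5 [-0.6  0.2 -3.4] 0.018 37.2
[631.9 239.2   8.3] 73.44 63.8 [ 0.5 -0.7 -1.9] 0.024 37.25
```

View pics/s29.png

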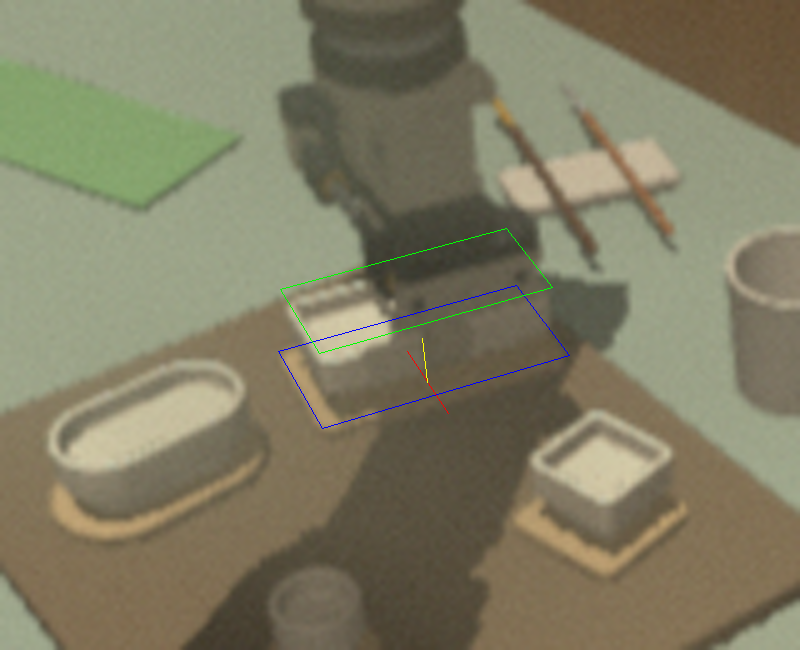

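View pics/t29.png

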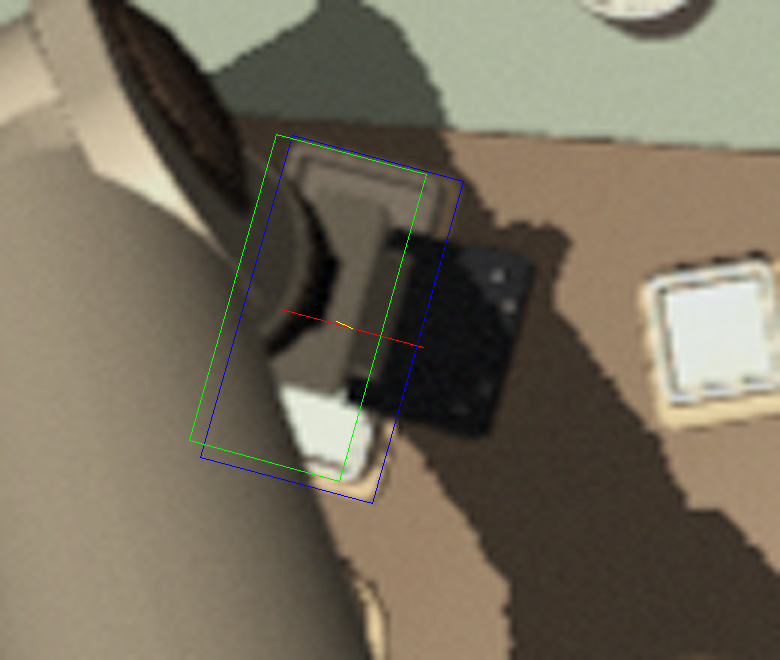

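>>> {"method": "carry_out", "body": {
  "deltas": [
    {"slide": [0.2, 0.45, 0], "spin": 0},
    {"slide": [0.2, 0.45, 0], "spin": 0},
    {"slide": [0.2, 0.45, 0], "spin": 0}
  ]
}}

```text
clock: 37.6
position: [635.7, 245.1, 10.5]
tool_rot: [2.515, 1.877, 0.0]
force: [-0.2, 0.1, -2.2]
grip_width: 63.7
```

>>> {"method": "carry_out", "body": {
  "deltas": [
    {"slide": [0, 0, -0.3], "spin": 0},
    {"slide": [0, 0, -0.6], "spin": 0},
    {"slide": [0, 0, -0.6], "spin": 0}
  ]
}}

```text
clock: 37.9
position: [635.1, 244.9, 3.9]
tool_rot: [2.515, 1.877, -0.001]
force: [-0.6, -1.3, -1.9]
grip_width: 64.0
```

>>> {"method": "carry_out", "body": {
  "deltas": [
    {"slide": [0, 0, -0.2], "spin": 0},
    {"slide": [0, 0, -0.35], "spin": 0},
    {"slide": [0, 0, -0.35], "spin": 0}
  ]
}}

```text
clock: 38.2
position: [634.8, 244.8, -0.1]
tool_rot: [2.515, 1.877, -0.002]
force: [-0.8, -0.3, -2.0]
grip_width: 63.7
```

>>> {"method": "carry_out", "body": {
  "deltas": [
    {"slide": [0, 0, -0.1], "spin": 0},
    {"slide": [0, 0, -0.1], "spin": 0}
  ]
}}

```text
clock: 38.4
position: [634.7, 244.7, -1.3]
tool_rot: [2.515, 1.877, -0.003]
force: [-0.4, 0.1, -2.7]
grip_width: 63.7
```

>>> {"method": "carry_out", "body": {
  "deltas": [
    {"slide": [0, 0, -0.1], "spin": 0},
    {"slide": [0, 0, -0.1], "spin": 0}
  ]
}}

```text
clock: 38.6
position: [634.8, 244.7, -1.5]
tool_rot: [2.515, 1.877, -0.003]
force: [-2.6, -0.0, 4.1]
grip_width: 63.7
```

>>> {"method": "carry_out", "body": {
  "deltas": [
    {"slide": [0, 0, 0.02], "spin": 0},
    {"slide": [0, 0, 0.02], "spin": 0},
    {"slide": [0, 0, 0.02], "spin": 0},
    {"slide": [0, 0, 0.02], "spin": 0}
  ],
  "jaw": 1
}}

```text
clock: 39.0
position: [634.9, 244.8, -1.3]
tool_rot: [2.515, 1.877, -0.002]
force: [-0.5, 0.4, -0.9]
grip_width: 89.5
```

>>> {"method": "carry_out", "body": {
  "deltas": [
    {"slide": [0, 0, 1], "spin": 0},
    {"slide": [0, 0, 4], "spin": 0},
    {"slide": [0, 0, 8], "spin": 0},
    {"slide": [0, 0, 12], "spin": 0},
    {"slide": [0, 0, 13], "spin": 0}
  ]
}}

```text
clock: 39.5
position: [638.5, 246.5, 135.5]
tool_rot: [2.513, 1.876, 0.013]
force: [1.3, 0.4, 0.4]
grip_width: 92.1
```

>>> {"method": "carry_out", "body": {
  "deltas": [
    {"slide": [-1, -4, 0], "spin": 0},
    {"slide": [-2, -8, 0], "spin": 0},
    {"slide": [-3, -12, 0], "spin": 0},
    {"slide": [-4, -16, 0], "spin": 0},
    {"slide": [-5, -20, 0], "spin": 0}
  ]
}}

```text
clock: 40.0
position: [587.8, 44.9, 135.8]
tool_rot: [2.513, 1.876, 0.013]
force: [0.9, 0.1, -0.2]
grip_width: 91.7
```

>>> {"method": "carry_out", "body": {
  "deltas": [
    {"slide": [-1, -4, 0], "spin": 0},
    {"slide": [-2, -8, 0], "spin": 0},
    {"slide": [-3, -12, 0], "spin": 0},
    {"slide": [-3, -14, 0], "spin": 0},
    {"slide": [-3, -14, 0], "spin": 0}
  ]
}}

```text
clock: 40.5
position: [557.1, -100.1, 136.0]
tool_rot: [2.518, 1.866, 0.011]
force: [0.3, -0.2, 0.2]
grip_width: 91.9
```

```bash

python3 -c "
from h import *
E=[(rect(634.7,244.5,23,144,76,-16.7),(255,0,0)),(rect(634.7,244.5,55,132,64,-16.7),(0,255,0)),(stad(474.3,260.3,61,104,58,-1),(0,255,0)),(rect(618.5,78,61,54,54,8.3),(0,255,0)),(circ(457.5,92,61,21),(0,255,0))]
look('s30.png',(160,110,360,260),4,extra=E)
look('t30.png',(140,110,310,270),4,'top',extra=E)
f=grab('side'); save(f,'s31.png'); save(grab('top'),'t31.png')"
```

```text
[ 557.1 -100.1  136. ] 73.09 91.9 [ 0.3 -0.2  0.2] 0.063 40.5
[557.6 -96.9 136. ] 73.26 91.8 [0.4 0.4 0.2] 0.044 40.55
```

View pics/s30.png

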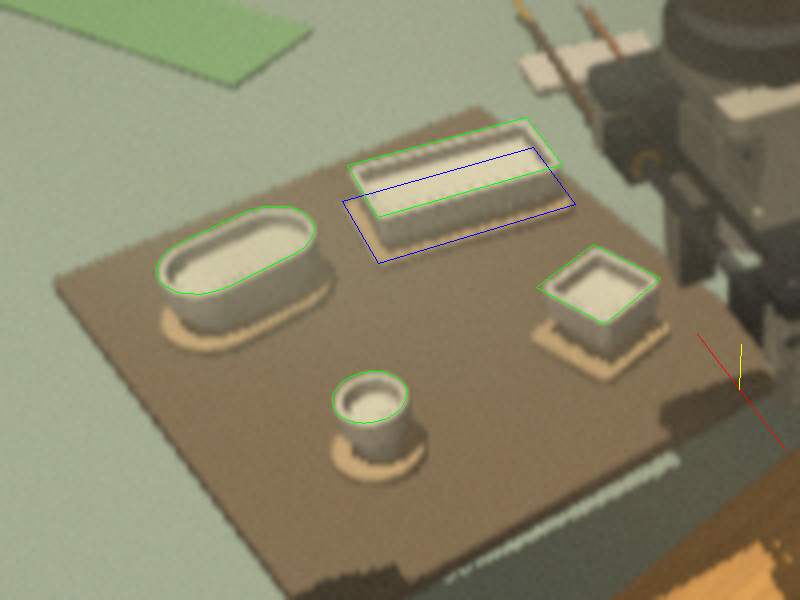

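View pics/t30.png

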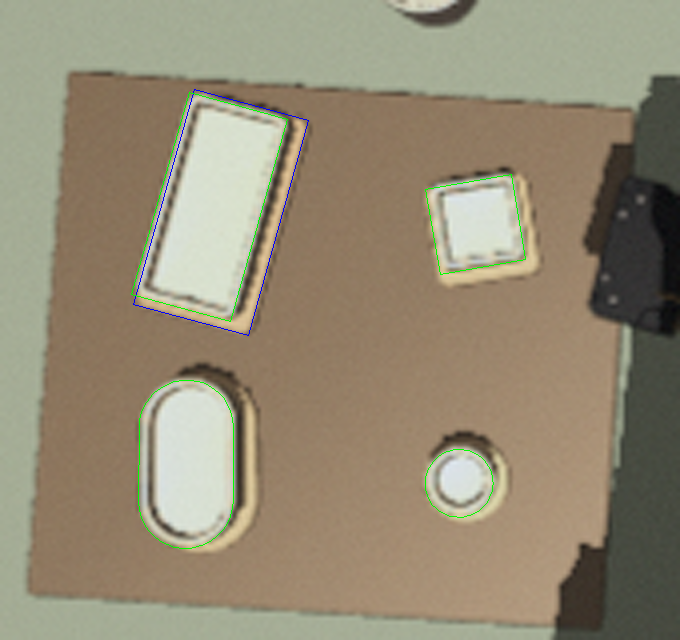

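View pics/s31.png

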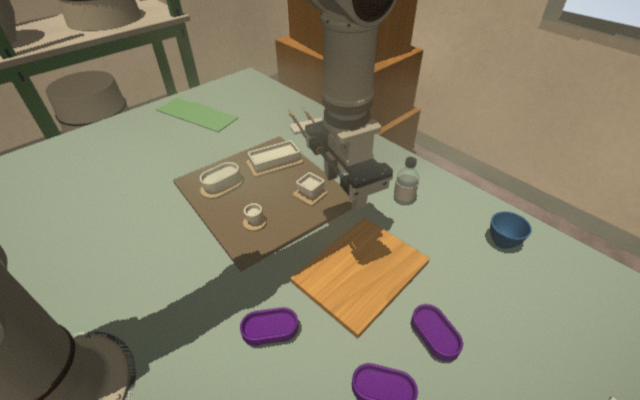

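Both views show all four dishes upright on their own setters, within about 3 mm of the drawn outlines. The bottle is still at side (406,180), and the arm is clear. I hand in the job.

```bash
python3 -c "
from h import *
s=monitor.get_state(); print(s['clock'],np.abs(s['qvel']).max(),s['force'])
print(arm.sign_off())"
```

```text
40.7 0.008908549427800509 [ 0.20429609 -0.34580989  0.03394212]
the job is handed in; nothing more can be done
None
```

I unstacked the four dishes one at a time (round, square, oval, oblong), stood each on its own setter, and handed the job in at 40.7 s. No verdict was reported.

- **Final check:** in both camera views all four dishes stand upright, within about 3 mm of their setters' centres and lined up to about 2° by eye. The gripper was open and clear of everything.
- **Set-down force:** the highest I saw at any placing was 8 N. Each dish touched its setter within 0.2 mm of the height I had worked out.
- **Disagreement found:** the reported TCP sits about 36 mm below the real fingertips. I first closed the jaws above the round dish without touching it, then measured the offset by gently touching the empty board, and used it for every grasp.
- **Camera difference:** the two cameras disagreed by 1–5 mm in places, so I used both and corrected each placing from what I saw.
- **Bystanders:** nothing came near the bottle or the cup. The bottle was in its original place in the last side picture. In that last picture the arm hid the cup, so I did not measure its position again.

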